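# Nest the raised copper beakers and slide them out for collection

## Task

Stand the largest copper beaker centred on the white ring of the slate board, then nest all the other beakers that are on the bench inside it in size order, each upright inside the next larger one. When the nest is complete, slide the loaded board across the bench, without lifting it, until it lies wholly on the cork; leave the nest upright on its ring, everything still and let go, and leave the other tools on the bench where they are.

Things in the scene. Friction and masses are not known exactly. Their poses are not given: they have to be found in the camera images.
- cup1: largest of five graded copper beakers: straight wall 70 mm across outside, 65 mm inside, on a solid walnut foot tapering to 60 mm at the underside; 72 mm tall, inner floor 24 mm above the underside, so one nested in any other stands at least 24 mm proud of its rim. Starts upright on the felt pad. Origin: centre of the underside, z up.
- cup2: second largest of five graded copper beakers: straight wall 59 mm across outside, 54 mm inside, on a solid walnut foot tapering to 49 mm at the underside; 72 mm tall, inner floor 24 mm above the underside, so one nested in any other stands at least 24 mm proud of its rim. Starts upright on the felt pad. Origin: centre of the underside, z up. May be absent (None).
- cup3: middle-sized of five graded copper beakers: straight wall 48 mm across outside, 43 mm inside, on a solid walnut foot tapering to 38 mm at the underside; 72 mm tall, inner floor 24 mm above the underside, so one nested in any other stands at least 24 mm proud of its rim. Starts upright on the felt pad. Origin: centre of the underside, z up. May be absent (None).
- cup4: second smallest of five graded copper beakers: straight wall 37 mm across outside, 32 mm inside, on a solid walnut foot tapering to 27 mm at the underside; 72 mm tall, inner floor 24 mm above the underside, so one nested in any other stands at least 24 mm proud of its rim. Starts upright on the felt pad. Origin: centre of the underside, z up. May be absent (None).
- cup5: smallest of five graded copper beakers: straight wall 26 mm across outside, 21 mm inside, on a solid walnut foot tapering to 16 mm at the underside; 72 mm tall, inner floor 24 mm above the underside, so one nested in any other stands at least 24 mm proud of its rim. Starts upright on the felt pad. Origin: centre of the underside, z up. May be absent (None).
- board: dark grey slate board lying loose and flat on the bench, 200 x 68 x 16 mm, about 0.55 kg. Origin: centre of the underside; x along its length, towards the end with the thin white ring mark (66 mm across, centred 55 mm from the board's middle); the other end is plain.
- board_ring (a point): centre of the white ring mark, on the board's top face (16 mm above the bench)
- board_grip (a point): point on the board's top face over its centre line, 25 mm in from the plain end: a place to pinch the board across its 68 mm width
- board_end_ring (a point): middle of the board's ring-marked end, at its lower edge
- board_end_plain (a point): middle of the board's plain end, at its lower edge
- mat: cork rectangle 240 x 110 mm let in flush with the bench top (nothing to climb). Origin: its centre on the bench surface; x along its 240 mm length. It lies to the left or right of the board.
- pad: thin grey felt pad, 300 x 220 mm, flat and fixed on the bench; the beakers start on it. Origin: its centre. It lies on the side of the board away from the cork.
- dapping_block: bystander: steel cube of 50 mm with a round hollow in its faces, standing among the beakers. Origin: centre of the underside.
- hammer: bystander: planishing hammer lying with its handle roughly along y, 250 mm long. Origin: near mid-handle.
- mallet: bystander: wooden mallet lying with its handle roughly along y, 240 mm long, head 60 mm thick. Origin: under the middle, near the head.
- polish_tin: bystander: round tin 60 mm across, 45 mm tall, 18 to 20 cm from the middle of the cork, beyond its far end. Origin: centre of the underside.
- file: bystander: flat steel file with a wooden handle lying at the far left, 160 mm long. Origin: under its middle.
- rivet_dish: bystander: white dish 70 mm across, 25 mm tall. Origin: centre of the underside.
Things that resemble listed ones, but are neither listed nor needed, are in the scene too. What is shaped like the cup5 but green or yellow is not meant.

How it is judged (in metres and radians):
On the way, in this order (a step that is already met when the one before it is completed fails the run):
1. the largest beaker stands upright on the board's ring (horizontal distance between cup1 and board_ring below 0.014 m and z of cup1 in the frame of board between 0.011 and 0.022 m and angle between cup1's own z axis and vertical below 0.1 rad), for 0.2 s.
2. all beakers present are nested in size order in the largest, on the ring, with the board not yet on the cork (all of step 1 and horizontal distance between cup2 and cup1 below 0.01 m and z of cup2 in the frame of cup1 between 0.019 and 0.03 m and horizontal distance between cup3 and cup1 below 0.0155 m and z of cup3 in the frame of cup1 between 0.019 and 0.054 m and horizontal distance between cup4 and cup1 below 0.021 m and z of cup4 in the frame of cup1 between 0.019 and 0.078 m and horizontal distance between cup5 and cup1 below 0.0265 m and z of cup5 in the frame of cup1 between 0.019 and 0.102 m and horizontal distance between cup3 and cup2 below 0.01 m and z of cup3 in the frame of cup2 between 0.019 and 0.03 m and horizontal distance between cup4 and cup2 below 0.0155 m and z of cup4 in the frame of cup2 between 0.019 and 0.054 m and horizontal distance between cup5 and cup2 below 0.021 m and z of cup5 in the frame of cup2 between 0.019 and 0.078 m and horizontal distance between cup4 and cup3 below 0.01 m and z of cup4 in the frame of cup3 between 0.019 and 0.03 m and horizontal distance between cup5 and cup3 below 0.0155 m and z of cup5 in the frame of cup3 between 0.019 and 0.054 m and horizontal distance between cup5 and cup4 below 0.01 m and z of cup5 in the frame of cup4 between 0.019 and 0.03 m and angle between each of cup2, cup3, cup4, cup5's own z axis and vertical below 0.12 rad), for 0.3 s.
3. the board lies wholly on the cork with the nest on it (all of step 1 and x of board_end_ring in the frame of mat between -0.125 and 0.125 m and y of board_end_ring in the frame of mat between -0.027 and 0.027 m and x of board_end_plain in the frame of mat between -0.125 and 0.125 m and y of board_end_plain in the frame of mat between -0.027 and 0.027 m and height (world z) of board below 0.006 m), for 0.2 s.
At the end, for the whole second after the job is handed in: Every beaker present stands upright (0.12 rad) and seated inside every larger one; the largest is upright (0.1 rad) on the board within 14 mm of the ring centre; both board ends lie on the cork (5 mm past its edge at most); all at rest and released; bystanders within 40 mm of their start (all of step 3 and horizontal distance between cup2 and cup1 below 0.01 m and z of cup2 in the frame of cup1 between 0.019 and 0.03 m and horizontal distance between cup3 and cup1 below 0.0155 m and z of cup3 in the frame of cup1 between 0.019 and 0.054 m and horizontal distance between cup4 and cup1 below 0.021 m and z of cup4 in the frame of cup1 between 0.019 and 0.078 m and horizontal distance between cup5 and cup1 below 0.0265 m and z of cup5 in the frame of cup1 between 0.019 and 0.102 m and horizontal distance between cup3 and cup2 below 0.01 m and z of cup3 in the frame of cup2 between 0.019 and 0.03 m and horizontal distance between cup4 and cup2 below 0.0155 m and z of cup4 in the frame of cup2 between 0.019 and 0.054 m and horizontal distance between cup5 and cup2 below 0.021 m and z of cup5 in the frame of cup2 between 0.019 and 0.078 m and horizontal distance between cup4 and cup3 below 0.01 m and z of cup4 in the frame of cup3 between 0.019 and 0.03 m and horizontal distance between cup5 and cup3 below 0.0155 m and z of cup5 in the frame of cup3 between 0.019 and 0.054 m and horizontal distance between cup5 and cup4 below 0.01 m and z of cup5 in the frame of cup4 between 0.019 and 0.03 m and angle between each of cup2, cup3, cup4, cup5's own z axis and vertical below 0.12 rad and linear speed of each of board, cup1, cup2, cup3, cup4, cup5 below 0.02 m/s); the robot touches nothing.
It fails at once if a bystander tool was moved by more than 40 mm (distance of any of dapping_block, hammer, mallet, polish_tin, file, rivet_dish from where it was at the start of the episode above 0.04 m).
It fails at once if the board was lifted off the bench by more than 8 mm instead of slid (height (world z) of board above 0.008 m).
Of cup2, cup3, cup4, cup5 only 3 to 4 are there at a start; the rules pass over those that are not, and their reading is None.
At some moment in a run one of cup2, cup3, board may be knocked a few centimetres aside while the robot is not near it.
It also fails if it takes over 208 s, if anything falls off the work surface, if the arm or the gripper's body presses on something with over 40 N, if the wrist force passes 120 N, or if a joint passes its speed limit or range.

## Robot

A 7-joint arm with a two-finger parallel gripper is mounted at the origin on the work surface. World frame = base frame: x ahead of the robot, y to its left, z up, the work surface at z = 0. Lengths are in mm, angles in rad, forces in N, time in s.
With the tool pointing down it reaches from about 400 to 850 mm from the base axis. Payload 6.9 kg.
Tool frame: the origin (TCP) lies midway between the tips of the shut fingers; the grasp point (between the pads) lies 19 mm behind it (env.tcp_to_grasp is the distance from the TCP to the grasp point, in mm); z points along the fingers, y is the line along which they close (so a half turn about z gives the same grasp; the last joint's range is limited). The gripper opens to 85 mm and grips with 20 to 120 N. Pads are 22 mm wide; open, the fingers measure 114 mm over their backs; the gripper's body (76 mm by 85 mm) begins 54 mm behind the grasp point. The pads swing forward as they close: fully open they stand 13 mm farther back than shut.
Start: joints at [-1.056, 0.507, -0.238, 1.5, 0.126, 1.149, -0.155], TCP at [248.46, 573.48, 231.275] pointing down, gripper open.
Joint ranges: [-3.08, 3.08], [-0.24, 2.05], [-1.43, 1.35], [0, 2.5], [-1.52, 4.66], [0.17, 1.96], [-2.89, 2.89]. Speed limits (rad/s): [2.39, 2.39, 3.14, 3.14, 3.14, 3.14, 3.14].

## Interface

Orientations are given as a 3x3 rotation matrix whose columns are the frame's x, y, z axes.
In Python, from bench import env gives the robot as it stands.
- The arm moves only by the tool apply_moves, never from a script. Its argument "increments" is a list of rows, each a list of 6 numbers: the shift along the tool's x, y, z in units of 200 mm (1.0 is 200 mm), then the turn, a rotation vector about the tool's x, y, z in units of 180 degrees (1.0 is 180 degrees). In form: [[x, y, z, ax, ay, az], ...]. A call has 1 to 10 rows; each row is the pose to reach, as a shift and turn from the pose commanded when the call began, along the tool's axes at that moment, turning the shorter way round; what a row does not reach only later rows make up. A row lasts 1/8 s, in which the tool goes at most 62.5 mm and 10.7 degrees, less where a joint would pass 70% of its speed; a pose out of reach is approached as far as the arm can. A call with a number of a shift or a turn outside -1 to 1 is refused whole. A call with a gripper value outside its range is refused whole. "jaw" is the opening, from -1 (shut) to 1 (fully open), set as the call begins (left out, the last holds). The fingers move at their own pace and stop on an object; the grip force is fixed at half the most. Time passes only in rows, so rows that repeat a pose let the fingers close. It gives the time, the measured TCP pose, the force, the opening and the grip force at its end, in the units of the state.
- env.get_state(): the state, without advancing time (a new reading comes with each control period).
- env.camera(name): name is "scene" or "top"; returns (picture, depth): 480x640x3 uint8, red, green, blue; 480x640 float32, mm along the optical axis (not along the pixel's ray), 0 where there is no reading.
- env.camera_model(name): a dict with "intrinsics" (3x3 intrinsics, pixels), "cam_to_world" (4x4, takes a point from camera to world coordinates). Camera axes: x right, y up, looking along -z (the intrinsics and any distortion apply to the point x, -y, -z); pixel columns grow to the right and rows downward; lengths in mm; the calibration is good to about 2 mm. A picture is of the moment at which its call begins. camera_model takes no time and is no camera call.
- env.close_job(): hands the job in; it is judged then, once.
The state is a dict: "time": time; "q": joint angles; "dq": joint speeds; "tau": joint torques, N m; "ee_pos": TCP position; "eef_rot": TCP orientation; "contact_force": force on the tool from outside, world axes, zero at the start; "ft_torque": the same for the moment, N m; "grip_width": finger opening in mm; "gripper_force": force on a finger pad.
Only numpy, scipy, OpenCV 4.12 (cv2) and the standard library are available. Lean on these libraries where they do the work, as an engineer would, in place of code of your own. Each camera call takes 0.05 s, during which the arm holds its last target. There are 200 camera calls.

## Working session

There is one attempt and no reset: what is moved stays moved. The work goes in short steps, Python scripts to look and compute and a tool call to move; the robot and the scene stay as the last step left them, time stands still between calls to the robot, and variables do not carry over. Pictures are saved under pics/ and viewed, at most 17 in all, crops included, and the job is handed in when it is done.

Besides the shell and the picture viewer there is one more tool, called after ">>>" as name(argument=value, ...) on one line, values as JSON. apply_moves: Moves the arm, as the interface text tells. Shifts and turns lie within -1 to 1; 1 stands for 200 mm of shift or 180 degrees of turn. Its arguments: {"type":"object","properties":{"increments":{"type":"array"},"jaw":{"type":"number"}},"required":["increments"]}

```bash
ls; mkdir -p pics
cat > h.py <<'E'
import numpy as np, cv2
from bench import env
def snap(name,fn=None):
    p,d=env.camera(name)
    if fn: cv2.imwrite('pics/'+fn,cv2.cvtColor(p,cv2.COLOR_RGB2BGR))
    return p,d
def cloud(name,d):
    m=env.camera_model(name);K=np.array(m['intrinsics']);T=np.array(m['cam_to_world'])
    v,u=np.mgrid[:480,:640]
    x=(u-K[0,2])/K[0,0]*d;y=(v-K[1,2])/K[1,1]*d
    P=np.stack([x,-y,-d,np.ones_like(d)],-1)@T.T
    P=P[...,:3];P[d==0]=np.nan
    return P
def pix2plane(name,u,v,z):
    m=env.camera_model(name);K=np.array(m['intrinsics']);T=np.array(m['cam_to_world'])
    r=T[:3,:3]@np.array([(u-K[0,2])/K[0,0],-(v-K[1,2])/K[1,1],-1]);o=T[:3,3]
    return o+r*(z-o[2])/r[2]
def proj(name,P):
    m=env.camera_model(name);K=np.array(m['intrinsics']);T=np.array(m['cam_to_world'])
    c=T[:3,:3].T@(np.array(P)-T[:3,3]);return K[0,2]-K[0,0]*c[0]/c[2],K[1,2]+K[1,1]*c[1]/c[2]
E
python3 - <<'E'
from h import *
for n in('top','scene'):
    p,d=snap(n,n+'0.png');np.savez(n+'0.npz',p=p,d=d);m=env.camera_model(n);print(n,{k:(np.round(v,3).tolist() if not isinstance(v,str) else v) for k,v in m.items()})
s=env.get_state();print(s)
E
```

```text
pics
top {'intrinsics': [[481.134, 0.0, 318.557], [0.0, 481.134, 243.405], [0.0, 0.0, 1.0]], 'cam_to_world': [[-0.018, 0.984, -0.178, 306.604], [-1.0, -0.015, 0.015, -11.533], [0.012, 0.178, 0.984, 1348.641], [0.0, 0.0, 0.0, 1.0]]}
scene {'intrinsics': [[509.396, 0.0, 320.919], [0.0, 509.396, 245.561], [0.0, 0.0, 1.0]], 'cam_to_world': [[-0.751, -0.413, 0.515, 1154.884], [0.66, -0.479, 0.579, 666.111], [0.008, 0.775, 0.633, 783.711], [0.0, 0.0, 0.0, 1.0]]}
{'time': 0.1, 'q': array([-1.0564877 ,  0.50826241, -0.23753441,  1.50103094,  0.12566948,
        1.14891952, -0.1548145 ]), 'dq': array([ 0.00034527, -0.00248735,  0.00010171, -0.00200327,  0.00154822,
        0.00079786, -0.00057202]), 'tau': array([-4.79532784e-03, -6.21843767e+01, -2.19444752e+00, -2.50198817e+01,
        1.25897356e-02,  7.95725937e-03, -4.44743762e-05]), 'ee_pos': array([248.32326275, 573.05157584, 230.5120056 ]), 'eef_rot': array([[-9.17589910e-01,  3.97527782e-01, -6.48234985e-04],
       [ 3.97528310e-01,  9.17588681e-01, -1.50165243e-03],
       [-2.13547635e-06, -1.63559288e-03, -9.99998662e-01]]), 'contact_force': array([-0.15615062, -0.18346152,  0.31775719]), 'ft_torque': array([0.02323949, 0.0080944 , 0.00995337]), 'gripper_force': 0.0, 'grip_width': 85.44993901108539}
```

View pics/top0.png

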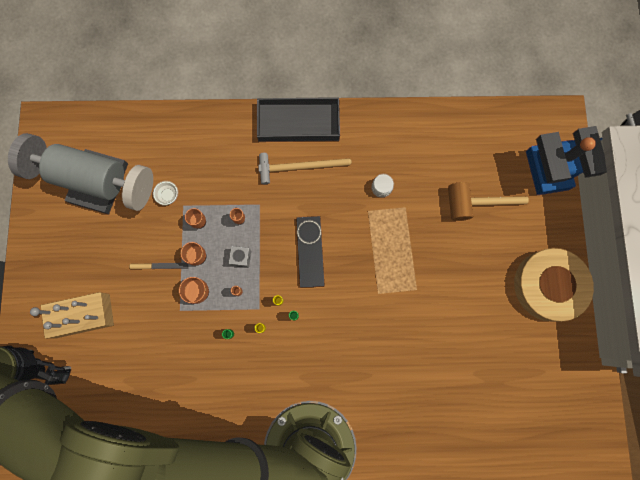

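View pics/scene0.png

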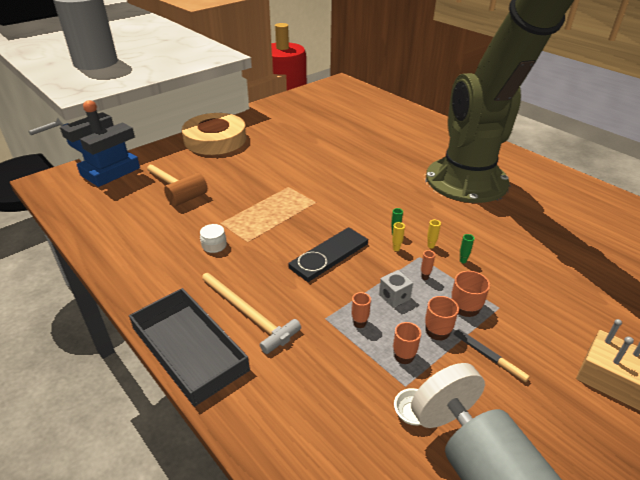

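```bash
cat >> h.py <<'E'
def circ(P):
    A=np.c_[2*P[:,:2],np.ones(len(P))];s=np.linalg.lstsq(A,(P[:,:2]**2).sum(1),rcond=None)[0]
    return s[0],s[1],np.sqrt(s[2]+s[0]**2+s[1]**2)
def rims(p,d,cam='top',box=None,zmin=55,zmax=85):
    P=cloud(cam,d);hsv=cv2.cvtColor(p,cv2.COLOR_RGB2HSV)
    m=((hsv[...,0]<12)|(hsv[...,0]>174))&(hsv[...,1]>100)&(P[...,2]>zmin)&(P[...,2]<zmax)
    if box: m&=(P[...,0]>box[0])&(P[...,0]<box[1])&(P[...,1]>box[2])&(P[...,1]<box[3])
    n,l,st,c=cv2.connectedComponentsWithStats(m.astype(np.uint8),connectivity=8)
    out=[]
    for i in range(1,n):
        if st[i,4]<8: continue
        Q=P[l==i];x0,x1=np.percentile(Q[:,0],[1,99]);y0,y1=np.percentile(Q[:,1],[1,99])
        out.append((np.round(c[i]).tolist(),int(st[i,4]),np.round([(x0+x1)/2,(y0+y1)/2,x1-x0,y1-y0,np.median(Q[:,2]),Q[:,2].max()],1).tolist(),np.round(circ(Q),1).tolist()))
    return out
def rect(m,P):
    c=P[m][:,:2].astype(np.float32);return cv2.minAreaRect(c)
E
python3 - <<'E'
from h import *
for n in('top','scene'):
    z=np.load(n+'0.npz');p,d=z['p'],z['d'];print(n)
    for r in rims(p,d,n):print(r)
    P=cloud(n,d);print('bench z',np.nanmedian(P[...,2][(P[...,0]>300)&(P[...,0]<450)&(abs(P[...,1])<100)]))
z=np.load('top0.npz');p,d=z['p'],z['d'];P=cloud('top',d);hsv=cv2.cvtColor(p,cv2.COLOR_RGB2HSV)
v,u=np.mgrid[:480,:640]
win=(u>285)&(u<335)&(v>205)&(v<300)
g=P[...,2]
m=win&(g>9)&(g<25)&(p.max(2)<75);print('board',m.sum(),rect(m,P),np.nanmedian(g[m]))
m=win&(p.min(2)>120);print('ring',m.sum(),[round(float(x),1) for x in circ(P[m])])
win=(u>355)&(u<430)&(v>198)&(v<305)
mm=win&(p[...,2]>75)&(p[...,0]>150)
k=np.ones((3,3),np.uint8);mm=cv2.morphologyEx(cv2.morphologyEx(mm.astype(np.uint8),2,k),3,np.ones((5,5)))
n,l,st,c=cv2.connectedComponentsWithStats(mm);i=1+np.argmax(st[1:,4]);print('mat',st[i],rect(l==i,P))
cv2.imwrite('pics/crop0.png',cv2.cvtColor(cv2.resize(p[185:345,130:430],(800,427),interpolation=cv2.INTER_CUBIC),cv2.COLOR_RGB2BGR))
E
```

```text
top
([193.0, 211.0], 38, [632.5, 308.4, 16.7, 42.8, 65.8, 74.2], [617.0, 307.7, 22.7])
([236.0, 210.0], 24, [635.4, 193.0, 9.0, 31.0, 66.7, 74.5], [621.0, 192.9, 18.0])
([236.0, 220.0], 20, [611.1, 191.9, 12.1, 32.1, 61.1, 74.6], [622.0, 192.3, 17.1])
([195.0, 223.0], 27, [602.1, 307.0, 17.1, 42.5, 63.6, 73.7], [617.1, 307.9, 22.6])
([190.0, 243.0], 19, [543.2, 316.3, 8.3, 29.7, 65.7, 75.4], [524.3, 312.3, 22.2])
([183.0, 257.0], 9, [508.5, 335.1, 14.7, 5.4, 61.6, 70.2], [513.9, 319.9, 17.1])
([195.0, 262.0], 19, [496.8, 302.6, 15.0, 35.1, 64.3, 75.2], [518.2, 310.3, 28.4])
([190.0, 279.0], 26, [445.3, 312.3, 14.4, 40.4, 66.0, 73.4], [421.4, 306.1, 30.7])
([181.0, 292.0], 12, [413.6, 337.5, 21.6, 2.6, 65.1, 70.8], [414.5, 332.2, 8.8])
([185.0, 300.0], 11, [391.8, 323.8, 10.6, 14.6, 67.7, 73.3], [393.2, 322.7, 6.4])
([200.0, 300.0], 10, [391.7, 287.6, 10.8, 15.7, 62.1, 67.4], [404.7, 296.6, 17.9])
bench z 0.18736597717270342
scene
([213.0, 125.0], 63, [420.3, -676.5, 56.5, 78.1, 56.0, 58.9], [419.3, -675.5, 27.3])
([202.0, 125.0], 23, [448.2, -702.8, 36.7, 35.8, 55.7, 58.2], [447.3, -
[... 783 characters left out ...]
 had an illegal valueTraceback (most recent call last):
  File "<stdin>", line 11, in <module>
  File "h.py", line 22, in circ
    A=np.c_[2*P[:,:2],np.ones(len(P))];s=np.linalg.lstsq(A,(P[:,:2]**2).sum(1),rcond=None)[0]
                                         ~~~~~~~~~~~~~~~^^^^^^^^^^^^^^^^^^^^^^^^^^^^^^^^^^
    x, resids, rank, s = _umath_linalg.lstsq(a, b, rcond,
                         ~~~~~~~~~~~~~~~~~~~^^^^^^^^^^^^^
                                             signature=signature)
                                             ^^^^^^^^^^^^^^^^^^^^
    raise LinAlgError("SVD did not converge in Linear Least Squares")
numpy.linalg.LinAlgError: SVD did not converge in Linear Least Squares
```

```bash
cat >> h.py <<'E'
def ringmat(p,d,cam='top',bwin=(285,335,205,300),mwin=(355,430,198,305)):
    P=cloud(cam,d);v,u=np.mgrid[:480,:640];g=P[...,2];ok=np.isfinite(g)
    w=(u>bwin[0])&(u<bwin[1])&(v>bwin[2])&(v<bwin[3])&ok
    m=w&(g>8)&(g<25)
    print('board',m.sum(),rect(m,P),np.nanmedian(g[m]))
    r=w&(p.min(2)>120)&(g>5)&(g<30);print('ring',r.sum(),np.round(circ(P[r]),1) if r.sum()>5 else None)
    if mwin:
        w=(u>mwin[0])&(u<mwin[1])&(v>mwin[2])&(v<mwin[3])&ok
        mm=w&(p[...,2]>70)&(p[...,0]>150)&(abs(g)<8)
        mm=cv2.morphologyEx(mm.astype(np.uint8),3,np.ones((5,5)));mm=cv2.morphologyEx(mm,2,np.ones((5,5)))
        n,l,st,c=cv2.connectedComponentsWithStats(mm);i=1+np.argmax(st[1:,4]);print('mat',st[i],rect(l==i,P),cv2.boxPoints(rect(l==i,P)).round().tolist())
E
python3 - <<'E'
from h import *
z=np.load('top0.npz');p,d=z['p'],z['d'];ringmat(p,d)
z=np.load('scene0.npz');q,e=z['p'],z['d'];ringmat(q,e,'scene',(280,380,220,285),(215,320,180,245))
P=cloud('top',d)
for uv in [(193,291),(193,254),(195,218),(237,215),(236,291)]: print(pix2plane('top',*uv,72).round(1))
a=cv2.resize(p[185:345,130:430],(800,427),interpolation=cv2.INTER_CUBIC)
cv2.imwrite('pics/crop0.png',cv2.cvtColor(a,cv2.COLOR_RGB2BGR))
E
```

```text
board 1689 ((526.484375, 6.513179779052734), (200.73492431640625, 94.64581298828125), 2.397838830947876) 15.773962030510347
ring 75 [581.8  -4.8  32. ]
mat [ 369  208   48   86 3237] ((530.396484375, -239.4311981201172), (248.02484130859375, 98.40750885009766), 9.038179397583008) [[400.0, -210.0], [416.0, -308.0], [661.0, -269.0], [645.0, -171.0]]
board 1779 ((528.8331298828125, -9.230239868164062), (203.18112182617188, 71.42435455322266), 2.2753634452819824) 16.975609686926987
ring 100 [582.9  -7.2  31.8]
mat [ 216  181  104   64 3609] ((508.1214294433594, -243.8654022216797), (281.6792907714844, 200.2973175048828), 43.316551208496094) [[337.0, -268.0], [474.0, -413.0], [679.0, -220.0], [542.0, -74.0]]
[414.9 302.9  72. ]
[513.9 305.8  72. ]
[612.8 303.2  72. ]
[619.4 189.5  72. ]
[413.  189.6  72. ]
```

View pics/crop0.png

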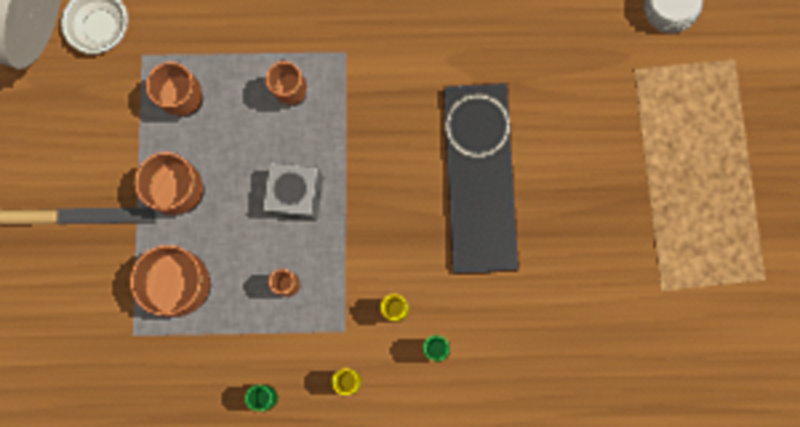

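>>> apply_moves(increments=[[-0.22,-0.15,0.03,0,0,-0.04],[-0.44,-0.3,0.05,0,0,-0.09],[-0.66,-0.44,0.08,0,0,-0.13],[-0.66,-0.44,0.08,0,0,-0.13]], jaw=1)

```text
time: 0.6
ee_pos: [338.1, 435.4, 214.5]
eef_rot: [[-1.0, 0.007, 0.001], [0.007, 1.0, -0.004], [-0.001, -0.004, -1.0]]
contact_force: [0.0, 0.8, -0.6]
grip_width: 85.6
gripper_force: 0.0
```

Run:
```python
from h import *
s=env.get_state();print(s['time'],s['ee_pos'].round(1),s['eef_rot'].round(3),s['q'].round(2))
f=lambda x,y,z:pix2plane('top',x/2.6667+130,y/2.6688+185,z).round(1)[:2]
print('mat',[f(*c,0) for c in [(634,69),(735,60),(765,279),(662,290)]])
print('board',[f(*c,16) for c in [(443,86),(508,83),(518,270),(451,272)]])
```

```text
0.6 [338.1 435.4 214.5] [[-1.     0.007  0.001]
 [ 0.007  1.    -0.004]
 [-0.001 -0.004 -1.   ]] [-0.73  0.42 -0.33  1.72  0.16  1.03  0.45]
mat [array([ 643.8, -175.7]), array([ 652.3, -285.9]), array([ 414.7, -305.7]), array([ 405. , -196.6])]
board [array([624.2,  30.6]), array([626.5, -38.7]), array([427. , -45.4]), array([426.1,  24.2])]
```

>>> apply_moves(increments=[[-0.14,-0.22,0.1,0,0,0],[-0.28,-0.44,0.25,0,0,0],[-0.41,-0.65,0.4,0,0,0.002],[-0.41,-0.65,0.5,0,0,0.002],[-0.41,-0.65,0.5,0,0,0.002],[-0.41,-0.65,0.5,0,0,0.002]])

```text
time: 1.35
ee_pos: [416.2, 311.8, 115.9]
eef_rot: [[-1.0, 0.005, 0.0], [0.005, 1.0, 0.001], [-0.0, 0.001, -1.0]]
contact_force: [0.3, 1.2, -0.1]
grip_width: 85.3
gripper_force: 0.0
```

Run:
```python
from h import *
p,d=snap('scene','s1.png');t,e=snap('top')
for r in rims(p,d,'scene',(380,700,150,360)):print(r)
s=env.get_state();print(s['ee_pos'].round(1))
a=cv2.resize(p[180:360,320:520],(660,594),interpolation=cv2.INTER_CUBIC);b=cv2.resize(t[200:320,150:270],(594,594))
cv2.imwrite('pics/s1c.png',cv2.cvtColor(a,cv2.COLOR_RGB2BGR))
P=cloud('scene',d);m=(abs(P[...,0]-420)<90)&(abs(P[...,1]-305)<90)&(P[...,2]>105)&(P[...,2]<175)
Q=P[m];print(Q.shape);
for z in range(105,175,10):
    k=Q[(Q[:,2]>=z)&(Q[:,2]<z+10)];print(z,len(k),k[:,:2].min(0).round() if len(k) else '',k[:,:2].max(0).round() if len(k) else '')
```

```text
([428.0, 257.0], 141, [419.0, 189.6, 26.5, 24.3, 66.0, 75.4], [418.5, 189.3, 11.7])
([471.0, 285.0], 499, [421.4, 304.3, 71.3, 67.3, 65.3, 76.5], [421.7, 303.7, 33.5])
([361.0, 302.0], 229, [625.5, 190.5, 35.5, 35.7, 65.2, 74.7], [625.4, 190.2, 16.8])
([442.0, 310.0], 417, [521.2, 308.7, 58.2, 57.1, 65.2, 75.9], [521.3, 308.2, 28.0])
([407.0, 335.0], 354, [620.8, 306.3, 47.2, 46.4, 65.2, 75.9], [620.7, 306.0, 22.5])
[416.4 311.7 116.2]
(336, 3)
105 0  
115 0  
125 18 [409. 260.] [428. 359.]
135 75 [405. 253.] [430. 367.]
145 84 [406. 254.] [431. 368.]
155 97 [405. 253.] [431. 367.]
165 62 [407. 244.] [431. 372.]
```

View pics/s1c.png

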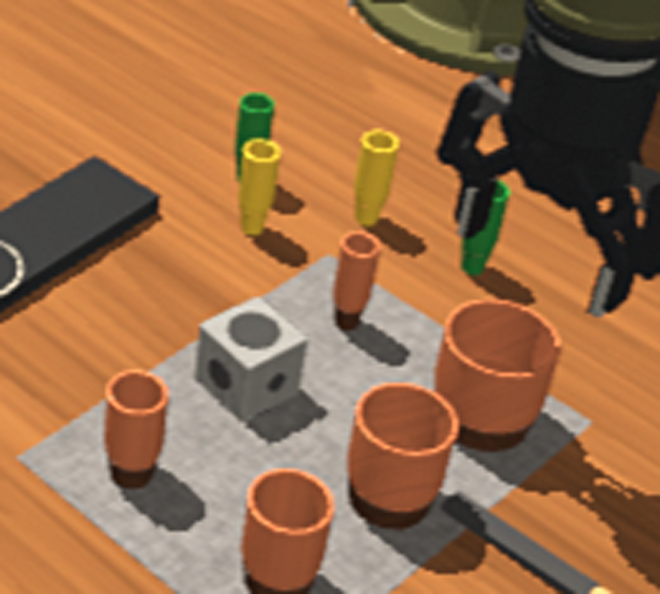

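>>> apply_moves(increments=[[-0.018,-0.031,0.1,0,0,0.001],[-0.018,-0.031,0.25,0,0,0.001],[-0.018,-0.031,0.4,0,0,0.001],[-0.018,-0.031,0.44,0,0,0.001],[-0.018,-0.031,0.44,0,0,0.001]])

```text
time: 2.08
ee_pos: [420.1, 304.6, 27.7]
eef_rot: [[-1.0, 0.009, 0.0], [0.009, 1.0, 0.0], [-0.0, 0.0, -1.0]]
contact_force: [0.6, 0.2, 0.6]
grip_width: 85.7
gripper_force: 0.0
```

>>> apply_moves(increments=[[0,0,0,0,0,0],[0,0,0,0,0,0],[0,0,0,0,0,0],[0,0,0,0,0,0]], jaw=-1)

```text
time: 2.58
ee_pos: [420.8, 304.8, 29.0]
eef_rot: [[-1.0, 0.01, 0.002], [0.01, 1.0, 0.002], [-0.002, 0.002, -1.0]]
contact_force: [-1.0, 0.5, 5.4]
grip_width: 69.3
gripper_force: 65.8
```

>>> apply_moves(increments=[[0,0,-0.2,0,0,-0.003],[0,0,-0.45,0,0,-0.003],[-0.1,-0.2,-0.5,0,0,-0.003],[-0.2,-0.4,-0.5,0,0,-0.003],[-0.3,-0.6,-0.5,0,0,-0.003],[-0.4,-0.78,-0.5,0,0,-0.003]])

```text
time: 3.32
ee_pos: [499.0, 145.5, 128.1]
eef_rot: [[-1.0, 0.001, 0.001], [0.001, 1.0, -0.0], [-0.001, -0.0, -1.0]]
contact_force: [0.6, -0.3, -2.8]
grip_width: 68.8
gripper_force: 70.1
```

>>> apply_moves(increments=[[-0.1,-0.2,0,0,0,0],[-0.2,-0.4,0,0,0,0],[-0.3,-0.6,0,0,0,0],[-0.4,-0.78,0,0,0,0],[-0.4,-0.78,0,0,0,0],[-0.4,-0.78,0,0,0,0]])

```text
time: 4.08
ee_pos: [578.0, -8.4, 127.6]
eef_rot: [[-1.0, 0.001, -0.0], [0.001, 1.0, 0.001], [0.0, 0.001, -1.0]]
contact_force: [-0.3, 0.5, -3.6]
grip_width: 68.5
gripper_force: 70.2
```

Run:
```python
from h import *
p,d=snap('scene');t,e=snap('top')
for r in rims(p,d,'scene',(480,700,-100,100),120,200):print(r)
for r in rims(p,d,'scene',(380,700,150,360)):print(r)
ringmat(p,d,'scene',(280,380,220,285),None)
s=env.get_state();print(s['time'],s['ee_pos'].round(1),s['eef_rot'].round(3)[0],s['grip_width'])
a=cv2.resize(p[130:370,220:540],(800,600),interpolation=cv2.INTER_CUBIC)
cv2.imwrite('pics/s2.png',cv2.cvtColor(a,cv2.COLOR_RGB2BGR))
```

```text
([309.0, 215.0], 758, [581.9, -8.9, 64.2, 70.5, 148.6, 199.3], [579.0, -9.2, 33.7])
([324.0, 204.0], 17, [566.2, 9.5, 42.7, 46.9, 159.0, 199.0], [604.4, -27.9, 61.1])
([428.0, 257.0], 131, [419.0, 189.9, 25.1, 24.1, 66.5, 73.8], [418.8, 189.6, 11.4])
([361.0, 301.0], 251, [626.0, 190.4, 36.4, 35.7, 65.3, 76.8], [625.5, 190.0, 17.2])
([442.0, 310.0], 420, [521.2, 308.4, 58.1, 57.5, 65.1, 75.9], [521.5, 308.3, 28.0])
([407.0, 334.0], 354, [620.2, 306.4, 47.6, 45.8, 65.1, 75.6], [620.7, 306.1, 22.6])
board 1789 ((529.8252563476562, -9.695514678955078), (203.06654357910156, 72.27244567871094), 2.313249349594116) 17.10251952782926
ring 86 [582.7  -7.4  32.1]
4.175 [578.   -7.5 127.6] [-1.    -0.001 -0.   ] 68.69455547103442
```

View pics/s2.png

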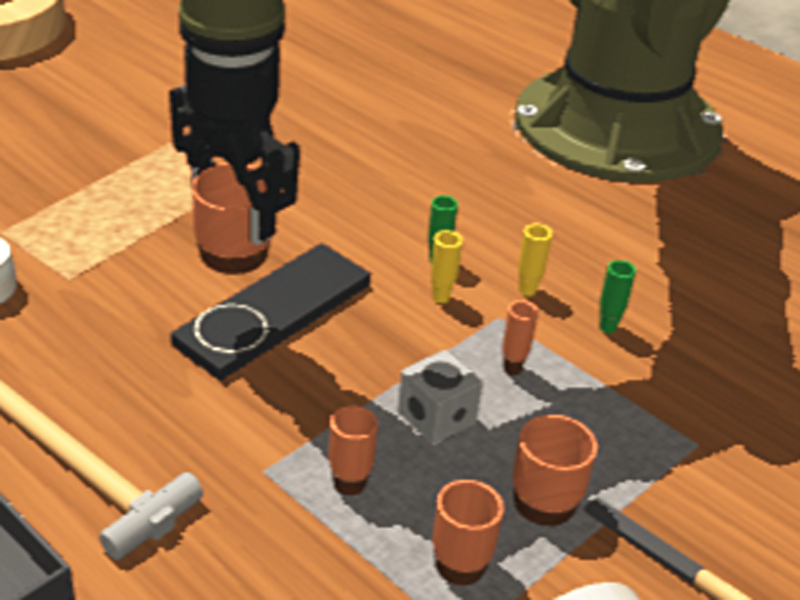

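>>> apply_moves(increments=[[-0.02,0.008,0.1,0,0,0],[-0.02,0.008,0.2,0,0,0],[-0.02,0.008,0.3,0,0,0],[-0.02,0.008,0.37,0,0,0],[-0.02,0.008,0.4,0,0,0],[-0.02,0.008,0.41,0,0,0],[-0.02,0.008,0.41,0,0,0]])

```text
time: 5.05
ee_pos: [582.8, -7.1, 45.7]
eef_rot: [[-1.0, 0.0, 0.001], [0.0, 1.0, 0.0], [-0.001, 0.0, -1.0]]
contact_force: [-0.3, -0.0, -2.9]
grip_width: 68.7
gripper_force: 70.2
```

>>> apply_moves(increments=[[0,0,0.005,0,0,0],[0,0,0.01,0,0,0],[0,0,0.01,0,0,0]])

```text
time: 5.42
ee_pos: [583.1, -7.2, 45.0]
eef_rot: [[-1.0, 0.0, 0.002], [0.0, 1.0, -0.0], [-0.002, -0.0, -1.0]]
contact_force: [-4.0, 0.4, 9.0]
grip_width: 68.8
gripper_force: 71.1
```

Contact. Release and rise.

>>> apply_moves(increments=[[0,0,0,0,0,0],[0,0,0,0,0,0],[0,0,0,0,0,0],[0,0,0,0,0,0],[0,0,-0.1,0,0,0],[0,0,-0.3,0,0,0],[0,0,-0.5,0,0,0],[0,0,-0.65,0,0,0]], jaw=1)

```text
time: 6.42
ee_pos: [582.8, -7.2, 175.0]
eef_rot: [[-1.0, 0.0, 0.001], [0.0, 1.0, 0.0], [-0.001, 0.0, -1.0]]
contact_force: [0.6, 0.3, -0.8]
grip_width: 85.4
gripper_force: 0.0
```

Run:
```python
from h import *
p,d=snap('scene')
for r in rims(p,d,'scene',(480,700,-100,100),75,105):print(r)
for r in rims(p,d,'scene',(380,700,150,400)):print(r)
ringmat(p,d,'scene',(270,380,220,285),None)
s=env.get_state();print(s['time'],s['ee_pos'].round(1),s['eef_rot'].round(3)[0],s['grip_width'])
a=cv2.resize(p[130:370,220:540],(800,600),interpolation=cv2.INTER_CUBIC)
cv2.imwrite('pics/s3.png',cv2.cvtColor(a,cv2.COLOR_RGB2BGR))
```

```text
([312.0, 239.0], 325, [584.1, -6.9, 69.3, 69.2, 82.9, 92.3], [584.1, -7.5, 33.6])
([428.0, 257.0], 131, [418.2, 189.8, 26.5, 24.7, 66.2, 76.1], [418.6, 189.5, 11.5])
([361.0, 301.0], 249, [625.5, 189.9, 36.5, 35.8, 65.8, 75.8], [625.5, 190.0, 17.1])
([442.0, 310.0], 431, [521.1, 308.5, 59.2, 57.1, 65.3, 75.1], [521.5, 308.2, 28.1])
([407.0, 334.0], 368, [620.9, 306.3, 47.6, 46.0, 65.0, 75.9], [620.8, 305.9, 22.6])
board 1297 ((529.0139770507812, -9.487518310546875), (203.31556701660156, 72.51842498779297), 2.8597750663757324) 16.94679929529309
ring 17 [519.3 -81.9 115.4]
6.475 [584.5  -7.  178.7] [-1.     0.     0.006] 85.5616170423797
```

View pics/s3.png

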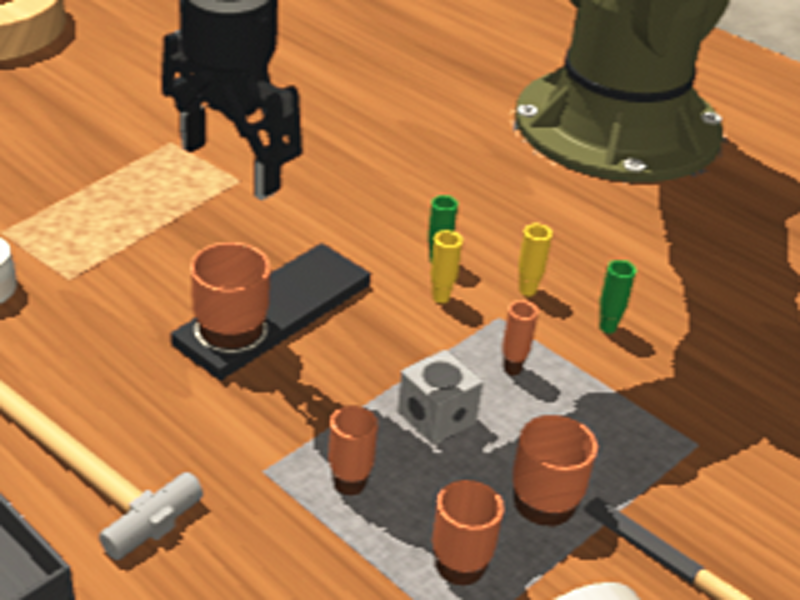

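>>> apply_moves(increments=[[0.05,0.25,0,0,0,0],[0.1,0.5,0,0,0,0],[0.16,0.8,0,0,0,0],[0.16,0.8,0,0,0,0]])

```text
time: 6.98
ee_pos: [548.7, 159.6, 173.4]
eef_rot: [[-1.0, -0.009, -0.001], [-0.009, 1.0, 0.004], [0.0, 0.004, -1.0]]
contact_force: [-0.0, -0.1, -0.8]
grip_width: 85.4
gripper_force: 0.0
```

>>> apply_moves(increments=[[0.05,0.25,0.05,0,0,0],[0.1,0.5,0.1,0,0,0],[0.155,0.785,0.25,0,0,0],[0.155,0.785,0.3,0,0,0],[0.155,0.785,0.3,0,0,0],[0.155,0.785,0.3,0,0,0]])

```text
time: 7.72
ee_pos: [520.9, 307.8, 113.7]
eef_rot: [[-1.0, 0.003, 0.001], [0.003, 1.0, -0.001], [-0.001, -0.001, -1.0]]
contact_force: [-0.3, 0.2, 0.0]
grip_width: 85.1
gripper_force: 0.0
```

Run:
```python
from h import *
p,d=snap('scene')
for r in rims(p,d,'scene',(380,700,150,400)):print(r)
s=env.get_state();print(s['time'],s['ee_pos'].round(1),s['eef_rot'].round(3)[0],s['grip_width'])
```

```text
([361.0, 302.0], 237, [625.3, 190.3, 36.1, 36.2, 64.8, 75.1], [625.4, 190.3, 17.1])
([442.0, 310.0], 423, [521.3, 308.9, 59.6, 56.7, 65.3, 76.2], [521.4, 308.3, 28.0])
([407.0, 335.0], 358, [620.7, 306.4, 46.8, 46.0, 65.5, 75.5], [620.8, 306.0, 22.5])
7.775 [520.9 308.  114. ] [-1.     0.003  0.001] 85.33448531444168
```

>>> apply_moves(increments=[[0.005,0.009,0.1,0,0,0],[0.005,0.009,0.2,0,0,0],[0.005,0.009,0.3,0,0,0],[0.005,0.009,0.33,0,0,0],[0.005,0.009,0.33,0,0,0]])

```text
time: 8.4
ee_pos: [519.2, 311.0, 47.7]
eef_rot: [[-1.0, 0.002, 0.0], [0.002, 1.0, -0.0], [-0.0, -0.0, -1.0]]
contact_force: [-0.3, 0.0, -0.0]
grip_width: 85.4
gripper_force: 0.0
```

>>> apply_moves(increments=[[0,0,0,0,0,0],[0,0,0,0,0,0],[0,0,0,0,0,0],[0,0,0,0,0,0],[0,0,0,0,0,0]], jaw=-1)

```text
time: 9.02
ee_pos: [519.5, 311.4, 48.8]
eef_rot: [[-1.0, 0.001, 0.002], [0.001, 1.0, 0.0], [-0.002, 0.0, -1.0]]
contact_force: [-0.6, -1.0, 7.5]
grip_width: 56.7
gripper_force: 62.6
```

>>> apply_moves(increments=[[0,0,-0.2,0,0,0],[0,0,-0.45,0,0,0],[-0.03,-0.15,-0.6,0,0,0],[-0.08,-0.4,-0.6,0,0,0],[-0.13,-0.65,-0.6,0,0,0],[-0.16,-0.8,-0.6,0,0,0],[-0.16,-0.8,-0.6,0,0,0]])

```text
time: 9.9
ee_pos: [551.1, 147.7, 167.3]
eef_rot: [[-1.0, 0.006, -0.0], [0.006, 1.0, -0.002], [0.0, -0.002, -1.0]]
contact_force: [-0.3, 0.7, -2.8]
grip_width: 56.6
gripper_force: 65.6
```

>>> apply_moves(increments=[[-0.03,-0.15,0,0,0,0],[-0.08,-0.4,0,0,0,0],[-0.13,-0.65,0,0,0,0],[-0.155,-0.786,0,0,0,0],[-0.155,-0.786,0,0,0,0],[-0.155,-0.786,0,0,0,0]])

```text
time: 10.65
ee_pos: [581.3, -3.7, 167.4]
eef_rot: [[-1.0, -0.001, -0.0], [-0.001, 1.0, 0.001], [0.0, 0.001, -1.0]]
contact_force: [0.2, 0.2, -1.5]
grip_width: 56.5
gripper_force: 65.6
```

Run:
```python
from h import *
p,d=snap('scene')
for r in rims(p,d,'scene',(480,700,-100,100),75,105):print(r)
for r in rims(p,d,'scene',(480,700,-100,100),105,250):print(r)
for r in rims(p,d,'scene',(380,700,150,400)):print(r)
ringmat(p,d,'scene',(270,380,220,285),None)
s=env.get_state();print(s['time'],s['ee_pos'].round(1),s['eef_rot'].round(3)[0],s['grip_width'])
a=cv2.resize(p[130:370,220:540],(800,600),interpolation=cv2.INTER_CUBIC)
cv2.imwrite('pics/s4.png',cv2.cvtColor(a,cv2.COLOR_RGB2BGR))
```

```text
([312.0, 241.0], 267, [584.5, -7.3, 68.4, 70.0, 82.4, 91.4], [584.4, -7.3, 33.4])
([311.0, 211.0], 833, [585.7, -4.4, 54.1, 58.9, 165.4, 236.5], [583.2, -5.2, 27.5])
([428.0, 257.0], 132, [418.4, 189.5, 25.3, 24.4, 66.4, 74.4], [418.4, 189.6, 11.4])
([361.0, 301.0], 247, [625.3, 190.4, 36.0, 36.1, 66.3, 75.3], [625.4, 190.1, 17.1])
([407.0, 334.0], 364, [620.8, 306.1, 47.5, 45.8, 65.4, 74.8], [620.8, 306.0, 22.6])
board 1295 ((529.145751953125, -9.602237701416016), (203.17398071289062, 72.35525512695312), 2.457914113998413) 16.94402585686646
ring 17 [594.4 -11.8  20.3]
10.7 [581.3  -3.4 167.4] [-1.    -0.002 -0.   ] 56.46825555520531
```

View pics/s4.png

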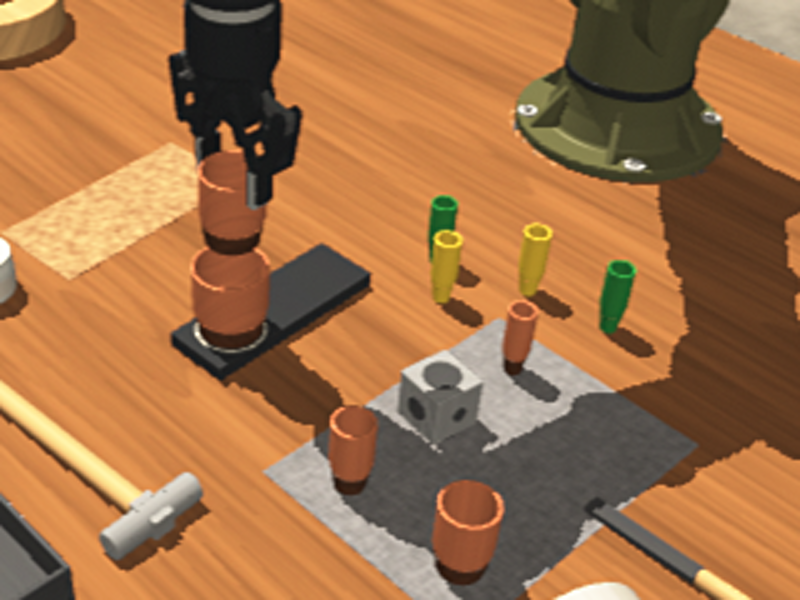

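>>> apply_moves(increments=[[-0.005,-0.012,0.05,0,0,0],[-0.005,-0.012,0.1,0,0,0],[-0.005,-0.012,0.16,0,0,0],[-0.005,-0.012,0.22,0,0,0],[-0.005,-0.012,0.28,0,0,0],[-0.005,-0.012,0.34,0,0,0],[-0.005,-0.012,0.38,0,0,0],[-0.005,-0.012,0.38,0,0,0]])

```text
time: 11.7
ee_pos: [582.1, -8.0, 90.6]
eef_rot: [[-1.0, 0.0, -0.001], [0.0, 1.0, -0.0], [0.001, -0.0, -1.0]]
contact_force: [-0.3, -0.2, -2.2]
grip_width: 56.6
gripper_force: 65.6
```

>>> apply_moves(increments=[[0,0.006,0.005,0,0,0],[0,0.006,0.01,0,0,0],[0,0.006,0.01,0,0,0]])

```text
time: 12.08
ee_pos: [582.6, -6.8, 89.5]
eef_rot: [[-1.0, 0.0, 0.0], [0.0, 1.0, -0.0], [-0.0, -0.0, -1.0]]
contact_force: [-0.4, 0.2, -3.4]
grip_width: 56.6
gripper_force: 65.6
```

>>> apply_moves(increments=[[0,0,0.005,0,0,0],[0,0,0.01,0,0,0],[0,0,0.01,0,0,0]])

```text
time: 12.45
ee_pos: [583.3, -7.0, 88.8]
eef_rot: [[-1.0, 0.001, 0.002], [0.001, 1.0, -0.0], [-0.002, -0.0, -1.0]]
contact_force: [-2.3, 0.0, 9.3]
grip_width: 56.6
gripper_force: 66.7
```

>>> apply_moves(increments=[[0,0,0,0,0,0],[0,0,0,0,0,0],[0,0,0,0,0,0],[0,0,0,0,0,0],[0,0,-0.1,0,0,0],[0,0,-0.3,0,0,0],[0,0,-0.45,0,0,0],[-0.03,0.25,-0.45,0,0,0],[-0.06,0.5,-0.45,0,0,0],[-0.09,0.8,-0.45,0,0,0]], jaw=1)

```text
time: 13.7
ee_pos: [601.0, 153.5, 177.4]
eef_rot: [[-1.0, 0.003, 0.0], [0.003, 1.0, -0.001], [-0.0, -0.001, -1.0]]
contact_force: [1.1, 0.1, 0.1]
grip_width: 85.5
gripper_force: 0.0
```

>>> apply_moves(increments=[[-0.03,0.25,0,0,0,0],[-0.06,0.5,0,0,0,0],[-0.09,0.773,0.15,0,0,0],[-0.09,0.773,0.3,0,0,0],[-0.09,0.773,0.3,0,0,0],[-0.09,0.773,0.3,0,0,0]])

```text
time: 14.45
ee_pos: [619.4, 306.9, 118.3]
eef_rot: [[-1.0, 0.002, 0.001], [0.002, 1.0, -0.0], [-0.001, -0.0, -1.0]]
contact_force: [-0.3, 0.5, 0.9]
grip_width: 85.5
gripper_force: 0.0
```

```bash
cat > chk.py <<'E'
from h import *
import sys
p,d=snap('scene')
print('nest')
for r in rims(p,d,'scene',(480,700,-100,100),75,115):print(r)
for r in rims(p,d,'scene',(480,700,-100,100),100,250):print('hi',r)
print('pad')
for r in rims(p,d,'scene',(380,700,150,400)):print(r)
ringmat(p,d,'scene',(270,380,220,285),None)
s=env.get_state();print(s['time'],s['ee_pos'].round(1),s['eef_rot'].round(3)[0],s['grip_width'])
a=cv2.resize(p[130:370,220:540],(800,600),interpolation=cv2.INTER_CUBIC)
cv2.imwrite('pics/%s.png'%sys.argv[1],cv2.cvtColor(a,cv2.COLOR_RGB2BGR))
E
python3 chk.py s5
```

```text
nest
([311.0, 236.0], 761, [585.3, -5.9, 65.9, 65.3, 93.1, 115.0], [585.4, -7.5, 29.4])
hi ([311.0, 230.0], 262, [585.8, -9.4, 58.1, 58.2, 107.5, 115.1], [585.7, -9.6, 27.9])
pad
([361.0, 302.0], 226, [626.0, 190.4, 35.6, 35.2, 65.1, 75.0], [625.8, 190.1, 16.9])
([407.0, 335.0], 355, [620.8, 306.2, 46.6, 46.0, 65.2, 75.1], [620.8, 305.9, 22.6])
board 1304 ((528.4952392578125, -9.775558471679688), (204.78878784179688, 71.81316375732422), 2.541724920272827) 16.961182497689492
ring 19 [561.7 -96.9  95.6]
14.5 [619.8 307.  118.9] [-1.     0.002  0.002] 85.46479334991933
```

View pics/s5.png

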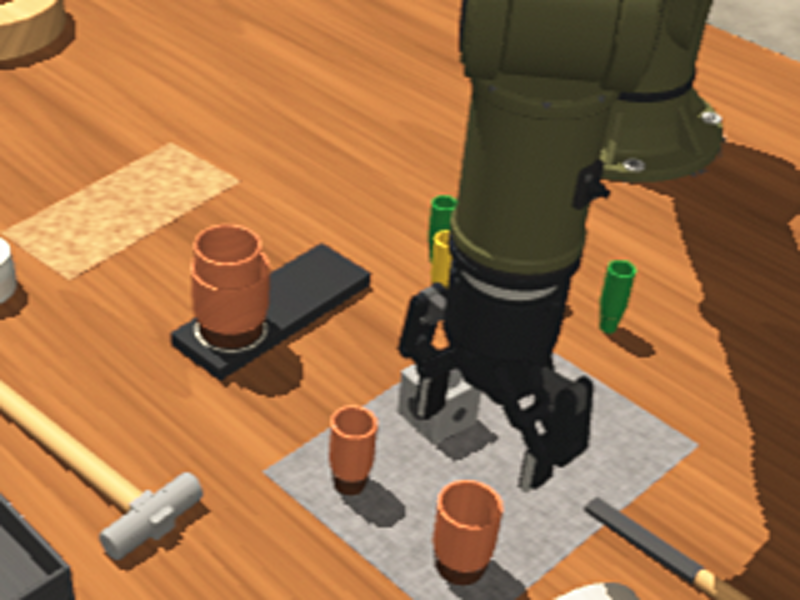

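>>> apply_moves(increments=[[0.003,0.003,0.1,0,0,0],[0.003,0.003,0.2,0,0,0],[0.003,0.003,0.3,0,0,0],[0.003,0.003,0.345,0,0,0],[0.003,0.003,0.345,0,0,0]])

```text
time: 15.12
ee_pos: [618.5, 307.9, 48.8]
eef_rot: [[-1.0, 0.001, 0.0], [0.001, 1.0, 0.0], [-0.0, 0.0, -1.0]]
contact_force: [0.5, 0.5, 0.1]
grip_width: 85.7
gripper_force: 0.0
```

>>> apply_moves(increments=[[0,0,0,0,0,0],[0,0,0,0,0,0],[0,0,0,0,0,0],[0,0,0,0,0,0],[0,0,0,0,0,0],[0,0,0,0,0,0]], jaw=-1)

```text
time: 15.88
ee_pos: [618.6, 308.4, 49.5]
eef_rot: [[-1.0, 0.001, 0.002], [0.001, 1.0, 0.0], [-0.002, 0.0, -1.0]]
contact_force: [-0.8, -1.7, 6.1]
grip_width: 45.2
gripper_force: 61.2
```

>>> apply_moves(increments=[[0,0,-0.2,0,0,0],[0,0,-0.45,0,0,0],[0.0,-0.05,-0.65,0,0,0],[0.03,-0.3,-0.72,0,0,0],[0.06,-0.55,-0.72,0,0,0],[0.09,-0.8,-0.72,0,0,0],[0.09,-0.8,-0.72,0,0,0]])

```text
time: 16.75
ee_pos: [600.0, 142.0, 192.3]
eef_rot: [[-1.0, 0.008, -0.0], [0.008, 1.0, -0.004], [0.0, -0.004, -1.0]]
contact_force: [0.4, 0.9, -2.6]
grip_width: 45.3
gripper_force: 62.6
```

>>> apply_moves(increments=[[0.02,-0.15,0,0,0,0],[0.04,-0.4,0,0,0,0],[0.06,-0.65,0,0,0,0],[0.085,-0.782,0,0,0,0],[0.085,-0.782,0,0,0,0],[0.085,-0.782,0,0,0,0],[0.085,-0.782,0,0,0,0]])

```text
time: 17.62
ee_pos: [583.1, -6.1, 192.3]
eef_rot: [[-1.0, -0.002, 0.0], [-0.002, 1.0, 0.001], [-0.0, 0.001, -1.0]]
contact_force: [-0.2, 0.2, -2.1]
grip_width: 45.0
gripper_force: 62.6
```

```bash
python3 chk.py s6
```

```text
nest
([311.0, 236.0], 745, [585.6, -6.1, 65.9, 64.2, 93.4, 115.0], [585.5, -7.5, 29.4])
hi ([310.0, 210.0], 882, [586.2, -9.2, 56.1, 57.1, 176.1, 247.0], [585.1, -8.6, 24.2])
hi ([325.0, 194.0], 10, [577.5, 27.9, 3.6, 4.0, 215.4, 228.0], [577.3, 28.0, 1.6])
pad
([428.0, 257.0], 128, [418.5, 189.6, 27.3, 24.5, 65.6, 74.8], [418.3, 189.5, 11.8])
([361.0, 301.0], 242, [625.7, 189.9, 36.9, 35.8, 65.9, 75.1], [625.4, 189.9, 17.1])
board 1300 ((528.675537109375, -9.699455261230469), (203.2195281982422, 72.61051177978516), 2.555128812789917) 16.975189776117475
ring 16 [601.  -12.6  14.6]
17.675 [583.   -6.4 192.3] [-1.    -0.002  0.   ] 45.47799610765132
```

>>> apply_moves(increments=[[-0.003,-0.006,0.05,0,0,0],[-0.003,-0.006,0.1,0,0,0],[-0.003,-0.006,0.16,0,0,0],[-0.003,-0.006,0.22,0,0,0],[-0.003,-0.006,0.28,0,0,0],[-0.003,-0.006,0.34,0,0,0],[-0.003,-0.006,0.38,0,0,0],[-0.003,-0.006,0.385,0,0,0],[-0.003,-0.006,0.39,0,0,0],[-0.003,-0.006,0.39,0,0,0]])

```text
time: 18.92
ee_pos: [583.8, -9.2, 114.6]
eef_rot: [[-1.0, 0.0, 0.001], [0.0, 1.0, -0.0], [-0.001, -0.0, -1.0]]
contact_force: [0.1, 0.4, -2.3]
grip_width: 45.2
gripper_force: 62.6
```

>>> apply_moves(increments=[[0,0.003,0.005,0,0,0],[0,0.003,0.008,0,0,0],[0,0.003,0.008,0,0,0]])

```text
time: 19.3
ee_pos: [584.0, -8.7, 113.5]
eef_rot: [[-1.0, 0.001, 0.001], [0.001, 1.0, -0.0], [-0.001, -0.0, -1.0]]
contact_force: [-0.9, -0.5, 5.2]
grip_width: 45.1
gripper_force: 63.3
```

>>> apply_moves(increments=[[0,0,0,0,0,0],[0,0,0,0,0,0],[0,0,0,0,0,0],[0,0,0,0,0,0],[0,0,-0.15,0,0,0],[0,0,-0.4,0,0,0],[-0.05,0.25,-0.4,0,0,0],[-0.1,0.5,-0.4,0,0,0],[-0.15,0.8,-0.4,0,0,0],[-0.2,1.0,-0.3,0,0,0]], jaw=1)

```text
time: 20.55
ee_pos: [624.3, 195.4, 174.1]
eef_rot: [[-1.0, -0.002, 0.003], [-0.002, 1.0, 0.003], [-0.003, 0.003, -1.0]]
contact_force: [-0.0, 0.6, 0.5]
grip_width: 85.2
gripper_force: 0.0
```

>>> apply_moves(increments=[[0,0,0.1,0,0,0],[0,0,0.25,0,0,0],[0,0,0.25,0,0,0]])

```text
time: 20.92
ee_pos: [622.0, 190.8, 120.4]
eef_rot: [[-1.0, 0.0, -0.005], [0.0, 1.0, -0.002], [0.005, -0.002, -1.0]]
contact_force: [0.0, 0.2, -0.5]
grip_width: 85.5
gripper_force: 0.0
```

```bash
sed -i 's/,75,115)/,75,145)/;s/,100,250)/,124,250)/' chk.py; python3 chk.py s7
```

```text
nest
([311.0, 233.0], 911, [585.6, -3.9, 64.9, 60.9, 109.9, 139.3], [586.4, -6.0, 26.0])
hi ([310.0, 221.0], 213, [586.5, -11.1, 46.6, 47.2, 131.1, 139.3], [586.4, -10.7, 22.5])
pad
([428.0, 257.0], 130, [418.5, 190.3, 26.6, 23.5, 66.2, 74.7], [418.4, 189.6, 11.6])
([361.0, 302.0], 230, [625.7, 190.3, 36.8, 35.9, 65.4, 75.6], [625.5, 190.1, 17.1])
board 766 ((537.3674926757812, -8.832511901855469), (186.47674560546875, 70.37631225585938), 2.100800037384033) 16.78851389810501
ring 21 [517.9 -81.7 116. ]
20.975 [623.1 191.2 122.1] [-1.     0.    -0.002] 85.30887526903875
```

View pics/s7.png

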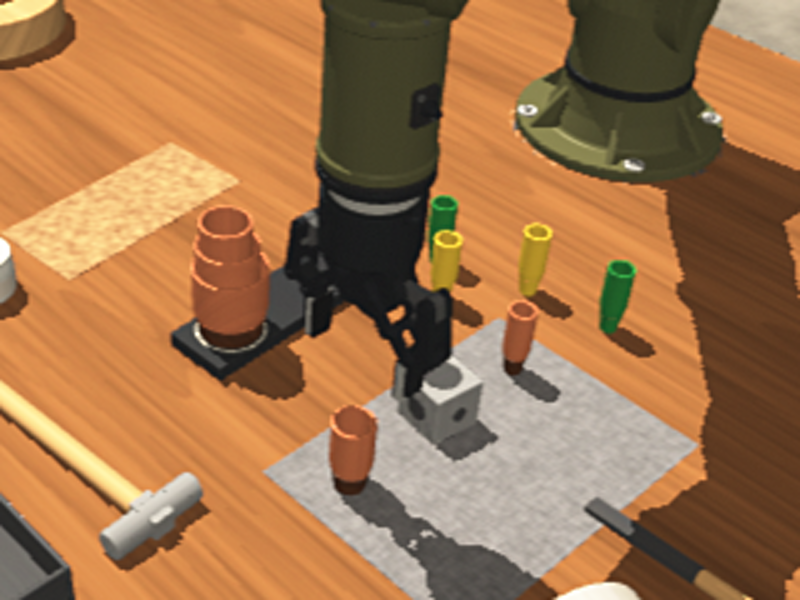

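>>> apply_moves(increments=[[-0.003,0.003,0.1,0,0,0],[-0.003,0.003,0.2,0,0,0],[-0.003,0.003,0.3,0,0,0],[-0.003,0.003,0.35,0,0,0],[-0.003,0.003,0.35,0,0,0]])

```text
time: 21.6
ee_pos: [624.4, 191.9, 53.1]
eef_rot: [[-1.0, 0.001, 0.0], [0.001, 1.0, 0.0], [-0.0, 0.0, -1.0]]
contact_force: [0.1, 0.3, 1.0]
grip_width: 85.3
gripper_force: 0.0
```

>>> apply_moves(increments=[[0,0,0,0,0,0],[0,0,0,0,0,0],[0,0,0,0,0,0],[0,0,0,0,0,0],[0,0,0,0,0,0],[0,0,0,0,0,0],[0,0,0,0,0,0]], jaw=-1)

```text
time: 22.48
ee_pos: [624.8, 192.0, 53.7]
eef_rot: [[-1.0, 0.001, 0.001], [0.001, 1.0, 0.0], [-0.001, 0.0, -1.0]]
contact_force: [-0.3, -2.5, 5.3]
grip_width: 34.4
gripper_force: 59.7
```

>>> apply_moves(increments=[[0,0,-0.2,0,0,0],[0,0,-0.45,0,0,0],[0.0,0,-0.7,0,0,0],[0.03,-0.15,-0.82,0,0,0],[0.08,-0.4,-0.82,0,0,0],[0.13,-0.65,-0.82,0,0,0],[0.17,-0.85,-0.82,0,0,0],[0.195,-1.0,-0.82,0,0,0],[0.195,-1.0,-0.82,0,0,0],[0.195,-1.0,-0.82,0,0,0]])

```text
time: 23.72
ee_pos: [585.0, -7.1, 216.7]
eef_rot: [[-1.0, -0.0, -0.0], [-0.0, 1.0, 0.001], [0.0, 0.001, -1.0]]
contact_force: [-0.7, 0.5, -2.0]
grip_width: 33.8
gripper_force: 60.4
```

```bash
python3 chk.py s8
```

```text
nest
([311.0, 232.0], 927, [585.5, -4.0, 65.6, 60.9, 110.2, 139.4], [586.3, -6.1, 26.0])
hi ([309.0, 202.0], 652, [586.6, -10.5, 44.9, 45.3, 191.8, 249.7], [585.3, -10.3, 19.3])
pad
([428.0, 257.0], 133, [418.4, 189.9, 27.3, 24.2, 66.7, 74.4], [418.4, 189.2, 11.8])
board 1299 ((529.520263671875, -9.100589752197266), (203.11395263671875, 73.60421752929688), 2.3020436763763428) 16.80908623436028
ring 14 [597.6 -13.2  17. ]
23.775 [585.1  -6.6 216.7] [-1.    -0.001 -0.   ] 34.013157004341814
```

>>> apply_moves(increments=[[-0.003,-0.01,0.05,0,0,0],[-0.003,-0.01,0.1,0,0,0],[-0.003,-0.01,0.16,0,0,0],[-0.003,-0.01,0.22,0,0,0],[-0.003,-0.01,0.28,0,0,0],[-0.003,-0.01,0.33,0,0,0],[-0.003,-0.01,0.36,0,0,0],[-0.003,-0.01,0.365,0,0,0],[-0.003,-0.01,0.37,0,0,0],[-0.003,-0.01,0.37,0,0,0]])

```text
time: 25.02
ee_pos: [585.9, -10.0, 143.0]
eef_rot: [[-1.0, 0.0, 0.001], [0.0, 1.0, -0.0], [-0.001, -0.0, -1.0]]
contact_force: [-0.5, -0.1, -1.3]
grip_width: 34.0
gripper_force: 60.3
```

>>> apply_moves(increments=[[0,0,0.005,0,0,0],[0,0,0.01,0,0,0],[0,0,0.01,0,0,0]])

```text
time: 25.4
ee_pos: [586.2, -9.9, 141.6]
eef_rot: [[-1.0, 0.0, 0.002], [0.0, 1.0, -0.0], [-0.002, -0.0, -1.0]]
contact_force: [-0.4, -0.7, 5.6]
grip_width: 34.0
gripper_force: 60.9
```

>>> apply_moves(increments=[[0,0,0,0,0,0],[0,0,0,0,0,0],[0,0,0,0,0,0],[0,0,0,0,0,0],[0,0,-0.15,0,0,0],[0.05,0.05,-0.3,0,0,0],[0.25,0.3,-0.3,0,0,0],[0.45,0.53,-0.3,0,0,0],[0.65,0.77,-0.3,0,0,0],[0.845,1.0,-0.2,0,0,0]], jaw=1)

```text
time: 26.65
ee_pos: [416.9, 191.3, 182.0]
eef_rot: [[-1.0, 0.0, 0.003], [0.0, 1.0, 0.002], [-0.003, 0.002, -1.0]]
contact_force: [1.9, 0.9, -0.9]
grip_width: 85.7
gripper_force: 0.0
```

>>> apply_moves(increments=[[0,0,0.1,0,0,0],[0,0,0.25,0,0,0],[0,0,0.3,0,0,0],[0,0,0.3,0,0,0]])

```text
time: 27.15
ee_pos: [417.3, 189.2, 120.8]
eef_rot: [[-1.0, 0.001, -0.001], [0.001, 1.0, -0.0], [0.001, -0.0, -1.0]]
contact_force: [0.2, 0.2, 1.1]
grip_width: 85.3
gripper_force: 0.0
```

```bash
sed -i 's/,75,145)/,75,170)/;s/,124,250)/,148,250)/' chk.py; python3 chk.py s9
```

```text
nest
([311.0, 230.0], 1048, [585.6, -1.7, 64.5, 55.6, 114.0, 162.7], [587.5, -4.1, 22.8])
hi ([309.0, 212.0], 162, [588.1, -11.4, 36.3, 35.9, 155.6, 162.7], [587.7, -11.4, 17.2])
pad
([428.0, 257.0], 138, [418.1, 189.5, 26.4, 25.1, 66.6, 74.4], [418.6, 189.2, 11.8])
board 1305 ((529.7125854492188, -9.375892639160156), (202.40704345703125, 71.57862854003906), 2.836456537246704) 16.917589143524765
ring 15 [ 760.3 -154.7  202.4]
27.2 [417.7 189.4 121.4] [-1.     0.001  0.   ] 85.22331649846255
```

View pics/s9.png

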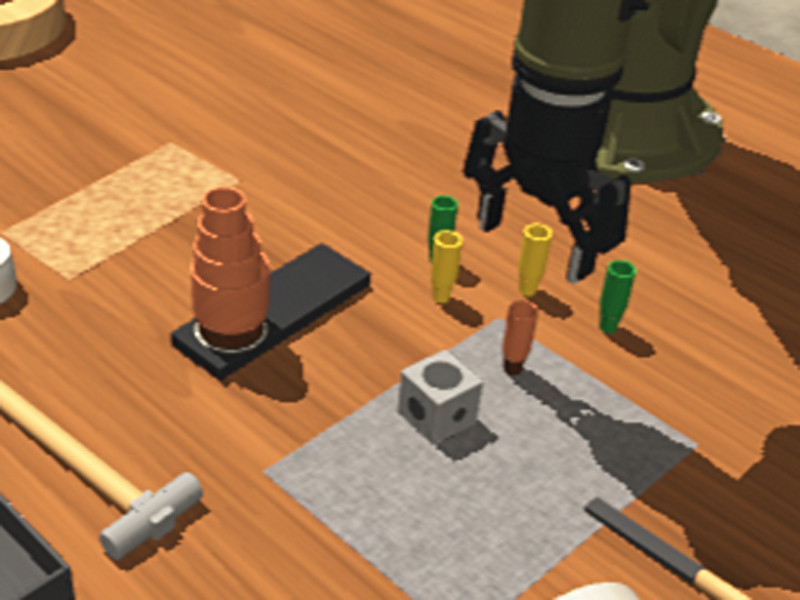

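>>> apply_moves(increments=[[0.003,0.006,0.1,0,0,0],[0.003,0.006,0.2,0,0,0],[0.003,0.006,0.3,0,0,0],[0.003,0.006,0.345,0,0,0],[0.003,0.006,0.345,0,0,0]])

```text
time: 27.82
ee_pos: [417.1, 190.5, 52.3]
eef_rot: [[-1.0, 0.001, 0.0], [0.001, 1.0, -0.0], [-0.0, -0.0, -1.0]]
contact_force: [0.2, 1.0, -0.1]
grip_width: 85.9
gripper_force: 0.0
```

>>> apply_moves(increments=[[0,0,0,0,0,0],[0,0,0,0,0,0],[0,0,0,0,0,0],[0,0,0,0,0,0],[0,0,0,0,0,0],[0,0,0,0,0,0],[0,0,0,0,0,0],[0,0,0,0,0,0]], jaw=-1)

```text
time: 28.82
ee_pos: [417.2, 190.6, 52.6]
eef_rot: [[-1.0, 0.001, 0.001], [0.001, 1.0, 0.0], [-0.001, 0.0, -1.0]]
contact_force: [0.1, -1.4, 5.9]
grip_width: 24.1
gripper_force: 58.5
```

>>> apply_moves(increments=[[0,0,-0.25,0,0,0],[0,0,-0.5,0,0,0],[-0.0,0,-0.75,0,0,0],[-0.1,-0.1,-0.95,0,0,0],[-0.28,-0.32,-0.95,0,0,0],[-0.46,-0.54,-0.95,0,0,0],[-0.64,-0.76,-0.95,0,0,0],[-0.78,-0.92,-0.95,0,0,0],[-0.846,-1.0,-0.95,0,0,0],[-0.846,-1.0,-0.95,0,0,0]])

```text
time: 30.08
ee_pos: [585.9, -10.1, 241.5]
eef_rot: [[-1.0, 0.002, -0.001], [0.002, 1.0, 0.0], [0.001, 0.0, -1.0]]
contact_force: [0.4, -0.1, -0.9]
grip_width: 23.8
gripper_force: 59.3
```

>>> apply_moves(increments=[[0,0,0,0,0,0],[0,0,0,0,0,0]])

```text
time: 30.32
ee_pos: [585.2, -7.8, 242.4]
eef_rot: [[-1.0, -0.002, 0.0], [-0.002, 1.0, 0.0], [-0.0, 0.0, -1.0]]
contact_force: [-0.1, -0.3, -0.0]
grip_width: 23.6
gripper_force: 59.3
```

```bash
python3 chk.py s10
```

```text
nest
([311.0, 230.0], 1042, [586.5, -1.7, 62.7, 55.9, 113.9, 162.7], [587.8, -3.8, 22.7])
hi ([310.0, 187.0], 215, [588.2, -4.6, 23.6, 19.2, 224.1, 249.9], [588.2, -6.8, 9.2])
hi ([309.0, 212.0], 166, [588.0, -11.8, 36.6, 36.4, 154.6, 162.7], [587.6, -11.7, 17.2])
pad
board 1297 ((529.368896484375, -9.274665832519531), (202.9632110595703, 73.18882751464844), 2.5456960201263428) 16.946081002545156
ring 17 [568.6 -96.8  92.6]
30.375 [585.4  -8.  242.4] [-1.    -0.002  0.   ] 23.444113478838105
```

>>> apply_moves(increments=[[-0.005,-0.009,0.05,0,0,0],[-0.005,-0.009,0.1,0,0,0],[-0.005,-0.009,0.16,0,0,0],[-0.005,-0.009,0.22,0,0,0],[-0.005,-0.009,0.28,0,0,0],[-0.005,-0.009,0.33,0,0,0],[-0.005,-0.009,0.36,0,0,0],[-0.005,-0.009,0.375,0,0,0],[-0.005,-0.009,0.38,0,0,0],[-0.005,-0.009,0.38,0,0,0]])

```text
time: 31.62
ee_pos: [587.1, -11.3, 166.3]
eef_rot: [[-1.0, 0.0, 0.001], [0.0, 1.0, -0.0], [-0.001, -0.0, -1.0]]
contact_force: [0.4, 1.6, -0.9]
grip_width: 23.4
gripper_force: 59.3
```

>>> apply_moves(increments=[[0,0,0.005,0,0,0],[0,0,0.01,0,0,0],[0,0,0.01,0,0,0]])

```text
time: 32.0
ee_pos: [587.3, -11.3, 164.7]
eef_rot: [[-1.0, 0.0, 0.001], [0.0, 1.0, -0.0], [-0.001, -0.0, -1.0]]
contact_force: [-0.4, 0.5, 4.4]
grip_width: 23.8
gripper_force: 59.7
```

>>> apply_moves(increments=[[0,0,0,0,0,0],[0,0,0,0,0,0],[0,0,0,0,0,0],[0,0,0,0,0,0],[0,0,-0.1,0,0,0],[0,0,-0.3,0,0,0],[0.2,0,-0.3,0,0,0],[0.45,0,-0.3,0,0,-0.013],[0.671,0,-0.2,0,0,-0.013],[0.671,0,0.0,0,0,-0.013]], jaw=1)

```text
time: 33.25
ee_pos: [450.9, -11.7, 165.0]
eef_rot: [[-0.999, -0.04, 0.003], [-0.04, 0.999, -0.001], [-0.003, -0.001, -1.0]]
contact_force: [1.1, -0.4, -0.0]
grip_width: 85.4
gripper_force: 0.0
```

```bash
sed -i 's/,75,170)/,75,200)/;s/,148,250)/,172,200)/' chk.py; python3 chk.py s11
python3 - <<'E'
from h import *
t,d=snap('top')
ringmat(t,d)
a=cv2.resize(t[170:320,270:470],(800,600),interpolation=cv2.INTER_CUBIC)
cv2.imwrite('pics/t11.png',cv2.cvtColor(a,cv2.COLOR_RGB2BGR))
E
```

```text
nest
([311.0, 228.0], 1132, [585.8, -0.7, 63.6, 54.4, 118.6, 186.5], [588.6, -1.8, 20.7])
hi ([309.0, 203.0], 111, [588.9, -11.8, 24.6, 25.6, 179.5, 186.5], [588.5, -11.9, 11.6])
pad
board 1312 ((529.181396484375, -9.473464965820312), (204.0062255859375, 72.10072326660156), 2.592745304107666) 16.946692623963088
ring 16 [573.1 -99.2  92.2]
33.3 [449.5 -11.7 160.2] [-0.999 -0.04  -0.004] 85.3185621085249
board 19 ((621.6982421875, -1.1169166564941406), (53.67323684692383, 52.34596252441406), 53.8355827331543) 14.637036347144885
ring 0 None
mat [ 369  207   48   87 3272] ((530.1449584960938, -238.8310546875), (244.89317321777344, 105.68965911865234), 7.110123634338379) [[402.0, -202.0], [415.0, -306.0], [658.0, -276.0], [645.0, -171.0]]
```

View pics/s11.png

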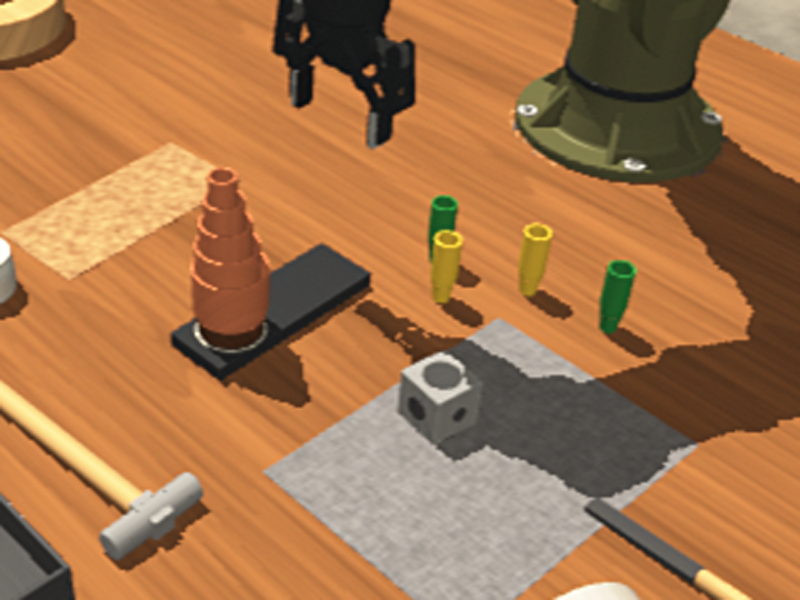

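View pics/t11.png

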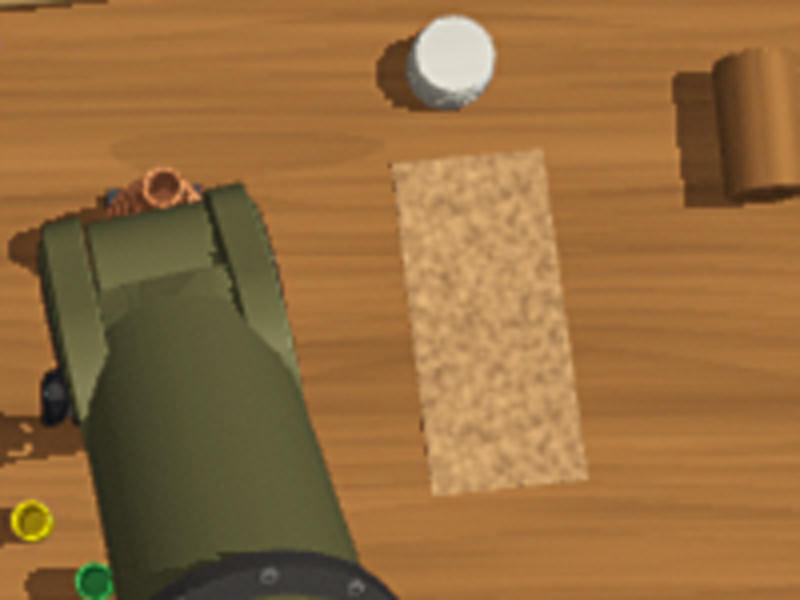

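Run:
```python
from h import *
q=[pix2plane('top',270+x/4,170+y/4,0)[:2].round(1) for x,y in [(391,164),(541,151),(588,479),(433,494)]]
print(q,np.mean(q,0)); a=(q[0]+q[1])/2-(q[2]+q[3])/2;print(np.hypot(*a),np.degrees(np.arctan2(a[1],a[0])))
# scene mat: project predicted corners
c=np.mean(q,0)+[1,-.7];th=np.arctan2(a[1],a[0])
p=cv2.imread('pics/scene0.png')
k=[]
for sx,sy in[(1,1),(1,-1),(-1,-1),(-1,1)]:
    w=c+[1.6,-1.5]+np.array([[np.cos(th),-np.sin(th)],[np.sin(th),np.cos(th)]])@[sx*120,sy*55];k.append(proj('scene',[*w,2]))
k=(np.array(k)-[200,170])*6
a=cv2.resize(p[170:260,200:330],(780,540),interpolation=cv2.INTER_CUBIC)
cv2.polylines(a,[k.astype(np.int32)],True,(255,0,0),1);cv2.imwrite('pics/m.png',a)
```

```text
[array([ 643.4, -175.7]), array([ 651.5, -284.7]), array([ 414.1, -306. ]), array([ 405.4, -196.6])] [ 528.6  -240.75]
238.63465800256262 5.072698927271854
```

View pics/m.png

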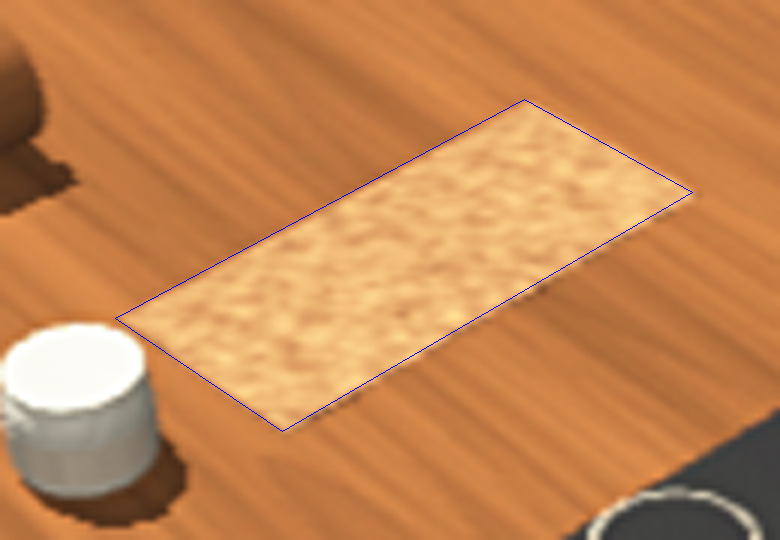

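>>> apply_moves(increments=[[0,0,0.2,0,0,0],[0,0,0.4,0,0,0],[0,0,0.55,0,0,0],[0,0,0.62,0,0,0],[0,0,0.62,0,0,0]])

```text
time: 33.98
ee_pos: [453.5, -11.2, 39.9]
eef_rot: [[-0.999, -0.041, -0.001], [-0.041, 0.999, -0.0], [0.001, -0.0, -1.0]]
contact_force: [-0.9, -0.1, -0.3]
grip_width: 85.6
gripper_force: 0.0
```

Run:
```python
from h import *
s=env.get_state();print(s['ee_pos'].round(1),s['eef_rot'].round(3)[0])
p,d=snap('scene')
a=cv2.resize(p[200:300,280:420],(784,560),interpolation=cv2.INTER_CUBIC)
cv2.imwrite('pics/s12.png',cv2.cvtColor(a,cv2.COLOR_RGB2BGR))
```

```text
[453.5 -11.2  39.9] [-0.999 -0.041 -0.001]
```

View pics/s12.png

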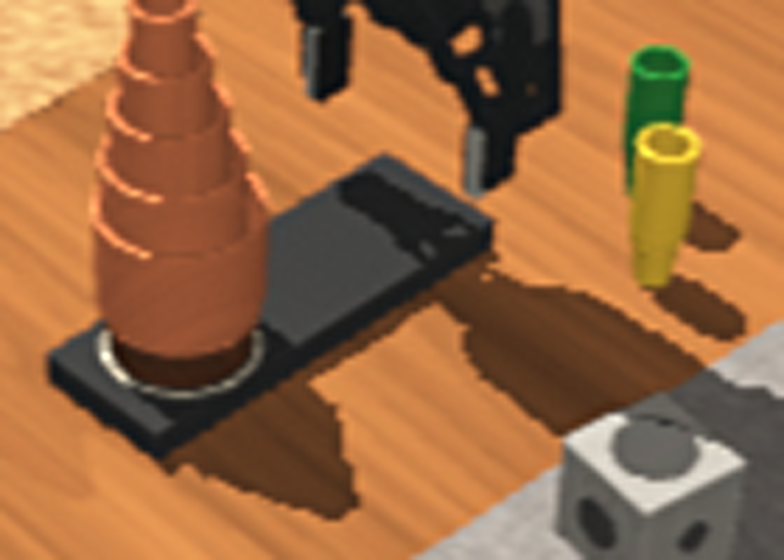

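>>> apply_moves(increments=[[0,0,0.07,0,0,0],[0,0,0.14,0,0,0],[0,0,0.19,0,0,0],[0,0,0.21,0,0,0],[0,0,0.21,0,0,0]])

```text
time: 34.65
ee_pos: [452.9, -11.3, -1.8]
eef_rot: [[-0.999, -0.041, 0.0], [-0.041, 0.999, -0.0], [-0.0, -0.0, -1.0]]
contact_force: [0.4, 0.3, 0.3]
grip_width: 85.1
gripper_force: 0.0
```

>>> apply_moves(increments=[[0,0,0,0,0,0],[0,0,0,0,0,0],[0,0,0,0,0,0],[0,0,0,0,0,0]], jaw=-1)

```text
time: 35.15
ee_pos: [453.0, -11.4, -1.2]
eef_rot: [[-0.999, -0.04, 0.001], [-0.04, 0.999, -0.0], [-0.001, -0.0, -1.0]]
contact_force: [-1.5, -1.0, 8.7]
grip_width: 65.9
gripper_force: 65.4
```

>>> apply_moves(increments=[[0.0,-0.01,0,0,0,0],[0.001,-0.025,0,0,0,0],[0.0015,-0.045,0,0,0,0],[0.002,-0.07,0,0,0,0],[0.003,-0.1,0,0,0,0],[0.004,-0.13,0,0,0,0],[0.005,-0.16,0,0,0,0],[0.006,-0.185,0,0,0,0],[0.0065,-0.2,0,0,0,0],[0.0065,-0.2,0,0,0,0]])

```text
time: 36.4
ee_pos: [454.6, -47.7, -1.1]
eef_rot: [[-0.999, -0.048, 0.004], [-0.048, 0.999, 0.003], [-0.004, 0.003, -1.0]]
contact_force: [0.4, 11.2, 6.1]
grip_width: 66.1
gripper_force: 65.2
```

Run:
```python
from h import *
s=env.get_state();print(s['ee_pos'].round(1),s['eef_rot'].round(3)[0],s['contact_force'].round(1))
p,d=snap('scene')
for r in rims(p,d,'scene',(480,700,-120,50),75,200):print(r)
for r in rims(p,d,'scene',(480,700,-120,50),172,200):print(r)
ringmat(p,d,'scene',(230,400,190,310),None)
a=cv2.resize(p[150:290,220:420],(800,560),interpolation=cv2.INTER_CUBIC)
cv2.imwrite('pics/s13.png',cv2.cvtColor(a,cv2.COLOR_RGB2BGR))
```

```text
[454.6 -47.7  -1.1] [-0.999 -0.048  0.004] [ 0.4 11.2  6.1]
([300.0, 221.0], 1086, [587.8, -35.0, 63.0, 53.4, 116.5, 186.7], [590.2, -36.1, 20.4])
([297.0, 196.0], 104, [590.4, -46.5, 25.3, 26.1, 179.2, 186.7], [589.9, -46.9, 11.8])
board 1595 ((526.6779174804688, -6.25238037109375), (457.16363525390625, 352.1282043457031), 35.38214874267578) 17.227241964196537
ring 276 [583.3 -52.4 200.4]
```

View pics/s13.png

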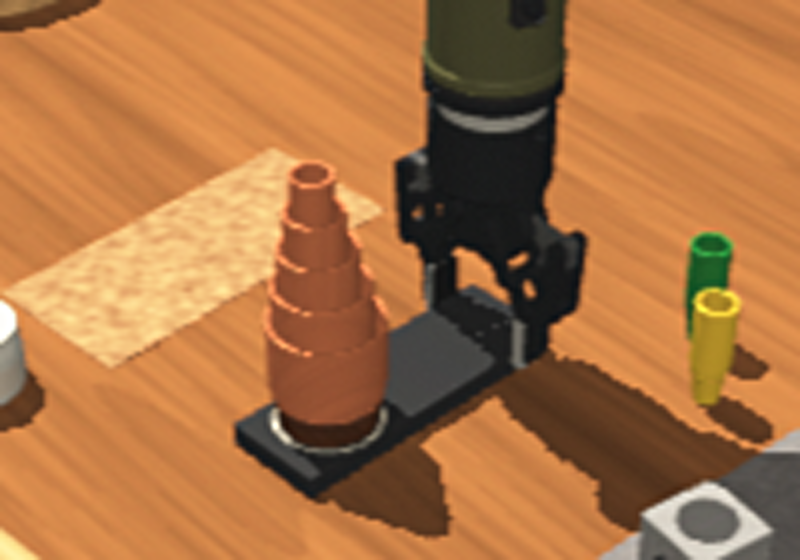

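>>> apply_moves(increments=[[0.001,-0.015,0,0,0,0],[0.002,-0.05,0,0,0,0],[0.004,-0.1,0,0,0,0],[0.006,-0.16,0,0,0,0],[0.007,-0.22,0,0,0,0],[0.009,-0.28,0,0,0,0],[0.011,-0.34,0,0,0,0],[0.013,-0.4,0,0,0,0],[0.015,-0.45,0,0,0,0],[0.016,-0.49,0,0,0,0]])

```text
time: 37.7
ee_pos: [455.2, -145.1, -1.1]
eef_rot: [[-0.999, -0.049, 0.003], [-0.049, 0.999, 0.004], [-0.003, 0.004, -1.0]]
contact_force: [-0.4, 15.4, 9.5]
grip_width: 66.4
gripper_force: 65.6
```

>>> apply_moves(increments=[[0.001,-0.03,0,0,0,0],[0.002,-0.08,0,0,0,0],[0.004,-0.13,0,0,0,0],[0.006,-0.19,0,0,0,0],[0.008,-0.25,0,0,0,0],[0.01,-0.31,0,0,0,0],[0.012,-0.36,0,0,0,0],[0.013,-0.4,0,0,0,0],[0.013,-0.42,0,0,0,0],[0.013,-0.42,0,0,0,0]])

```text
time: 38.95
ee_pos: [455.9, -229.2, -1.1]
eef_rot: [[-0.999, -0.048, 0.002], [-0.048, 0.999, 0.003], [-0.002, 0.003, -1.0]]
contact_force: [1.0, 12.7, 9.1]
grip_width: 66.3
gripper_force: 65.6
```

Run:
```python
from h import *
s=env.get_state();print(s['time'],s['ee_pos'].round(1),s['eef_rot'].round(3)[0],s['contact_force'].round(1))
p,d=snap('scene')
for r in rims(p,d,'scene',(480,700,-300,-100),75,200):print(r)
for r in rims(p,d,'scene',(480,700,-300,-100),172,200):print(r)
P=cloud('scene',d);m=(P[...,2]>9)&(P[...,2]<22)&(P[...,0]>480)&(P[...,0]<650)&(P[...,1]>-290)&(P[...,1]<-150)&(p.max(2)<90)
print(rect(m,P))
m=(P[...,2]>8)&(P[...,2]<24)&(p.min(2)>120)&(P[...,0]>530)&(P[...,0]<650)&(P[...,1]>-290)&(P[...,1]<-150);print('ring',m.sum(),circ(P[m]))
a=cv2.resize(p[120:260,190:390],(800,560),interpolation=cv2.INTER_CUBIC)
cv2.imwrite('pics/s14.png',cv2.cvtColor(a,cv2.COLOR_RGB2BGR))
```

```text
38.95 [ 455.9 -229.2   -1.1] [-0.999 -0.048  0.002] [ 1.  12.7  9.1]
([252.0, 187.0], 967, [588.7, -215.9, 64.9, 53.4, 117.9, 186.5], [590.7, -217.4, 20.8])
([248.0, 163.0], 95, [592.1, -227.7, 25.5, 29.9, 180.1, 186.5], [591.8, -228.4, 12.2])
((556.3799438476562, -221.86752319335938), (154.4349365234375, 68.1480712890625), 2.405681610107422)
ring 12 (np.float64(599.5385391163691), np.float64(-228.3245902516024), np.float64(18.225057697775924))
```

View pics/s14.png

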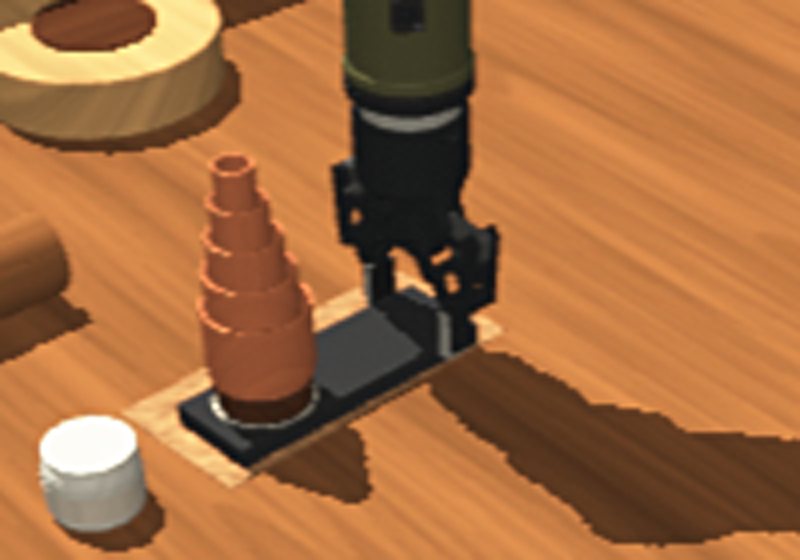

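>>> apply_moves(increments=[[0.0,-0.01,0,0,0,0],[0.001,-0.03,0,0,0,0],[0.002,-0.055,0,0,0,0],[0.003,-0.075,0,0,0,0],[0.003,-0.088,0,0,0,0],[0.003,-0.092,0,0,0,0],[0.003,-0.092,0,0,0,0],[0.003,-0.092,0,0,0,0]])

```text
time: 40.0
ee_pos: [456.1, -246.6, -1.1]
eef_rot: [[-0.999, -0.049, 0.001], [-0.049, 0.999, 0.004], [-0.002, 0.004, -1.0]]
contact_force: [-0.1, 14.9, 10.7]
grip_width: 66.6
gripper_force: 65.7
```

```bash
cat > fin.py <<'E'
from h import *
s=env.get_state();print(s['time'],s['ee_pos'].round(1),s['contact_force'].round(1),s['grip_width'])
p,d=snap('scene')
for r in rims(p,d,'scene',(480,700,-320,-100),75,200):print(r)
P=cloud('scene',d)
for x0,x1 in((430,530),(470,650),(420,650)):
    m=(P[...,2]>9)&(P[...,2]<22)&(P[...,0]>x0)&(P[...,0]<x1)&(P[...,1]>-300)&(P[...,1]<-170)&(p.max(2)<90);print(rect(m,P))
c=np.array([529.6,-241.4]);th=np.radians(5.1);R=np.array([[np.cos(th),-np.sin(th)],[np.sin(th),np.cos(th)]])
r=rect(m,P);b=np.array(r[0])-[1.6,-1.5];a=np.radians(r[2])
for sg in(1,-1):print('end in mat',R.T@(b+sg*100*np.array([np.cos(a),np.sin(a)])-c))
E
python3 fin.py
```

```text
40.0 [ 456.1 -246.6   -1.1] [-0.1 14.9 10.7] 66.64019071686894
([247.0, 184.0], 949, [587.8, -233.0, 65.5, 53.1, 116.8, 187.4], [590.7, -234.3, 20.7])
((482.6188659667969, -241.65463256835938), (97.96385955810547, 85.5384292602539), 6.116419792175293)
((551.5603637695312, -241.3983612060547), (163.87303161621094, 72.60974884033203), 3.1297028064727783)
((533.5260009765625, -236.96607971191406), (200.7737274169922, 85.58574676513672), 5.54956579208374)
end in mat [102.84120588   6.48829234]
end in mat [-97.15263755   4.91902779]
```

>>> apply_moves(increments=[[0,0.008,0,0,0,0],[0,0.015,0,0,0,0],[0,0.015,0,0,0,0]])

```text
time: 40.42
ee_pos: [456.1, -246.4, -1.1]
eef_rot: [[-0.999, -0.046, 0.002], [-0.046, 0.999, 0.001], [-0.002, 0.001, -1.0]]
contact_force: [1.2, 8.4, 6.6]
grip_width: 66.5
gripper_force: 65.4
```

>>> apply_moves(increments=[[0,0,0,0,0,0],[0,0,0,0,0,0],[0,0,0,0,0,0],[0,0,0,0,0,0],[0,0,0,0,0,0],[0,0,-0.05,0,0,0],[0,0,-0.15,0,0,0],[0,0,-0.3,0,0,0],[0.1,0,-0.5,0,0,0],[0.2,0,-0.6,0,0,0]], jaw=1)

```text
time: 41.68
ee_pos: [415.0, -250.6, 120.4]
eef_rot: [[-0.999, -0.041, 0.002], [-0.041, 0.999, -0.001], [-0.002, -0.002, -1.0]]
contact_force: [0.3, 0.1, -0.2]
grip_width: 85.4
gripper_force: 0.0
```

>>> apply_moves(increments=[[0,0,0,0,0,0],[0,0,0,0,0,0],[0,0,0,0,0,0],[0,0,0,0,0,0]])

```text
time: 42.18
ee_pos: [414.9, -250.1, 117.3]
eef_rot: [[-0.999, -0.041, -0.001], [-0.041, 0.999, 0.001], [0.001, 0.001, -1.0]]
contact_force: [0.3, 0.3, 0.1]
grip_width: 85.6
gripper_force: 0.0
```

```bash
python3 fin.py
python3 - <<'E'
from h import *
p,d=snap('scene')
for lo in(84,108,132,156,180):
    print([ (r[2][:4],r[3]) for r in rims(p,d,'scene',(480,700,-320,-100),lo,lo+10)][:1])
a=cv2.resize(p[120:260,190:390],(800,560),interpolation=cv2.INTER_CUBIC)
cv2.imwrite('pics/s15.png',cv2.cvtColor(a,cv2.COLOR_RGB2BGR))
E
```

```text
42.175 [ 414.9 -250.1  117.3] [0.3 0.3 0.1] 85.56112519201501
([247.0, 184.0], 945, [588.6, -232.5, 65.0, 50.8, 117.3, 188.7], [590.9, -234.5, 20.5])
((481.93756103515625, -242.7064208984375), (95.56781005859375, 70.18544006347656), 1.6533803939819336)
((551.7979125976562, -241.04977416992188), (164.07794189453125, 71.41606903076172), 1.742756724357605)
((533.9808349609375, -241.7032470703125), (199.78704833984375, 71.39013671875), 1.8232587575912476)
end in mat [102.71272053  -4.77106065]
end in mat [-96.96029987   6.66069004]
[([587.8, -227.8, 67.2, 46.1], [587.5, -240.0, 30.1])]
[([588.6, -235.7, 56.2, 46.8], [589.4, -241.3, 24.2])]
[([590.2, -241.4, 46.3, 40.4], [589.5, -244.3, 20.1])]
[([590.2, -242.4, 35.4, 30.3], [590.8, -244.6, 15.0])]
[([592.0, -244.7, 24.5, 26.2], [591.7, -244.9, 11.4])]
```

View pics/s15.png

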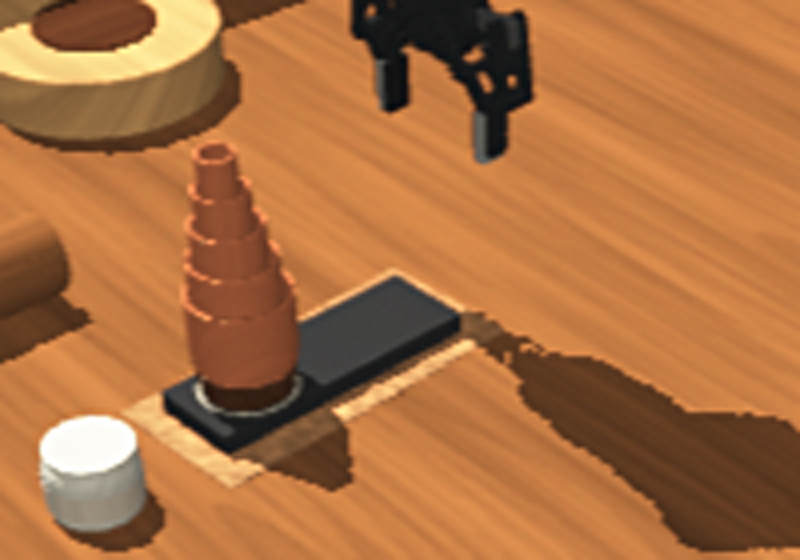

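The board lies wholly on the cork, its outline within about x 165–460 and y 275–450 of the crop. The nest stands upright on the ring at about (248, 390), and the gripper is clear.

```bash
python3 -c "
from bench import env
print(env.close_job())"
```

```text
the job is handed in; nothing more can be done
None
```

The job is handed in, but no verdict came back: the last camera check showed all five beakers nested upright on the ring, the board wholly on the cork (ends within about 7 mm of its centre line) and the gripper clear.

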